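# Unhook a chained pair of S-hooks and tray them singly

### The job

Two steel S-hooks still hang chained together, one below the other, from the arm of the laboratory stand. Unhook the lower one, lifting and twisting it free of the upper one, which stays hanging on the stand meanwhile, and lay it in one of the two empty sample trays; then take the upper hook off the stand and lay it in the other empty tray, so that each lies alone, down inside its tray. Do not drop the hooks, and leave the third hook in its tray and the other things on the bench where they are.

Things in the scene. Friction and masses are not known exactly. Their poses are not given: they have to be found in the camera images.
- stand: fixed retort stand: base plate 200 (x) by 140 (y) by 12 mm, origin under its centre, z up. Upright rod 12 mm thick, 420 mm tall, at x = +75 mm, y = 0. A clamp on it (x 58 to 92 mm) holds a level round arm 10 mm thick, axis 330 mm up, running in -x (roughly towards the robot) to x = -34 mm and ending in an upturned tip at x = -40 mm, its top 345 mm up.
- seat (a point): point on the top line of the stand's arm where the upper hook hangs: x = -18 mm, y = 0 on the stand, 335 mm above the bench
- hook_a: upper chained hook: steel S-hook of 8 mm round bar, 168 mm long, 44 mm wide, about 105 g, lying in its own x-z plane. Origin at its middle, on the shank; z is its long axis. It hangs free by its upper loop over the stand's arm, z upright, middle 259 mm above the bench, its x axis along the stand's -y (plane square to the arm), so its lower tip is on the stand's -y side.
- hook_a_upper (a point): top of hook_a's upper loop, on the bar's axis: z = +80 mm in the hook's frame. Shape of every hook: loops 28 mm inside, centred at z = +62 and -62 mm on the z axis; between them a straight oblique shank through the origin, 17 degrees off z, from (-17, 0, -57) to (+17, 0, +57) mm. The upper loop curves from there over the top to a free tip at (-15, 0, +52) mm.
- hook_a_lower (a point): bottom of hook_a's lower loop, on the bar's axis: z = -80 mm in the hook's frame. On every hook the lower loop is the upper one turned half round: open upwards, its free tip at (+15, 0, -52) mm.
- hook_b: lower chained hook, same size and shape as hook_a, same frame. It hangs free by its upper loop in hook_a's lower loop, z upright, middle 107 mm above the bench, its x axis within 0.1 rad of the stand's +x, so its upper tip is on the robot's side of hook_a and its shank passes behind. It must rise about 30 mm before its upper tip clears hook_a's bar.
- hook_b_upper (a point): top of hook_b's upper loop, on the bar's axis: z = +80 mm in the hook's frame
- hook_b_lower (a point): bottom of hook_b's lower loop, on the bar's axis: z = -80 mm in the hook's frame
- tray1: shallow open sheet-metal sample tray, fixed to the bench, 225 (x) by 98 (y) by 40 mm high outside, walls and floor 3 mm. Origin at the centre of its underside; x along its long side, z up. Empty at the start.
- tray2: shallow open sheet-metal sample tray, fixed to the bench, 225 (x) by 98 (y) by 40 mm high outside, walls and floor 3 mm. Origin at the centre of its underside; x along its long side, z up. Empty at the start.
- tray3: shallow open sheet-metal sample tray, fixed to the bench, 225 (x) by 98 (y) by 40 mm high outside, walls and floor 3 mm. Origin at the centre of its underside; x along its long side, z up. Already holds the third hook.
- hook_c: third S-hook, same size and shape as hook_a, lying flat in tray3; to be left alone
- core: bystander: concrete cylinder 100 mm across, 200 mm tall, upright at the back of the bench; origin at the centre of its underside
- cap: bystander: round steel capping plate 124 mm across, 33 mm high, at the back; origin under its centre
- mallet: bystander: mallet with wooden handle, 260 mm long, lying on the robot's left, short of the stand
- caliper: bystander: flat steel caliper about 260 mm long, lying behind the trays; origin under its middle
- tape: bystander: grey pocket tape measure 66 by 36 by 62 mm, standing behind the gap between stand and trays; origin under its centre
- brush: bystander: wooden-handled brush lying short of the trays on the robot's right
There are look-alikes about, which are no part of the job. What is shaped like the hook_a but blue or pink is not meant.

How it is judged:
On the way, in this order (a step that is already met when the one before it is completed fails the run):
1. the lower hook is out of the upper one, which still hangs on the stand (horizontal distance between hook_b_upper and hook_a_lower above 0.06 m and distance between hook_a_upper and seat below 0.03 m and height (world z) of hook_a above 0.24 m), for 0.1 s.
2. the lower hook lies in an empty tray, the upper one still hanging on the stand (((x of hook_b in the frame of tray1 between -0.045 and 0.045 m and y of hook_b in the frame of tray1 between -0.04 and 0.04 m and z of hook_b in the frame of tray1 below 0.035 m and z of each of hook_b_upper, hook_b_lower in the frame of tray1 below 0.042 m) or (x of hook_b in the frame of tray2 between -0.045 and 0.045 m and y of hook_b in the frame of tray2 between -0.04 and 0.04 m and z of hook_b in the frame of tray2 below 0.035 m and z of each of hook_b_upper, hook_b_lower in the frame of tray2 below 0.042 m)) and distance between hook_a_upper and seat below 0.03 m and height (world z) of hook_a above 0.24 m), for 0.2 s.
At the end, for the whole second after the job is handed in: Hook_a and hook_b lie at rest, one in tray1 and one in tray2: middle within 45 mm lengthwise and 40 mm crosswise of the tray centre, under 35 mm above its underside; both ends under 42 mm (down inside the walls). Hook_c and all bystanders are within 30 mm of their start ((((x of hook_a in the frame of tray1 between -0.045 and 0.045 m and y of hook_a in the frame of tray1 between -0.04 and 0.04 m and z of hook_a in the frame of tray1 below 0.035 m and z of each of hook_a_upper, hook_a_lower in the frame of tray1 below 0.042 m) and (x of hook_b in the frame of tray2 between -0.045 and 0.045 m and y of hook_b in the frame of tray2 between -0.04 and 0.04 m and z of hook_b in the frame of tray2 below 0.035 m and z of each of hook_b_upper, hook_b_lower in the frame of tray2 below 0.042 m)) or ((x of hook_a in the frame of tray2 between -0.045 and 0.045 m and y of hook_a in the frame of tray2 between -0.04 and 0.04 m and z of hook_a in the frame of tray2 below 0.035 m and z of each of hook_a_upper, hook_a_lower in the frame of tray2 below 0.042 m) and (x of hook_b in the frame of tray1 between -0.045 and 0.045 m and y of hook_b in the frame of tray1 between -0.04 and 0.04 m and z of hook_b in the frame of tray1 below 0.035 m and z of each of hook_b_upper, hook_b_lower in the frame of tray1 below 0.042 m))) and linear speed of each of hook_a, hook_b below 0.03 m/s and distance of each of hook_c, core, cap, mallet, caliper, tape, brush from where it was at the start of the episode below 0.03 m); the robot touches nothing.
It fails at once if a hook is dropped: out of the fingers, it falls faster than 1.2 m/s (a free fall of over 70 mm) ((linear speed of hook_a above 1.2 m/s and contact force between hook_a and the fingers below 0.1 N) or (linear speed of hook_b above 1.2 m/s and contact force between hook_b and the fingers below 0.1 N)).
It fails at once if the third hook or another bystander is moved by more than 30 mm (distance of any of hook_c, core, cap, mallet, caliper, tape, brush from where it was at the start of the episode above 0.03 m).
It also fails if it takes over 69 s, if anything falls off the work surface, if the arm or the gripper's body presses on something with over 40 N, if the wrist force passes 120 N, or if a joint passes its speed limit or range.

### The arm

A 6-joint arm with a two-finger parallel gripper is mounted at the origin on the work surface. World frame = base frame: x ahead of the robot, y to its left, z up, the work surface at z = 0. Lengths are in m, angles in rad, forces in N, time in s.
With the tool pointing down it reaches from about 0.3 to 0.775 m from the base axis. Payload 14.6 kg.
Tool frame: the origin (TCP) lies at the very end of the fingers, on their centre line; the grasp point (between the pads) lies 19 mm behind it; z points along the fingers, x is the direction in which the jaws open and shut, and the axes are right-handed (so a half turn about z gives the same grasp; the last joint's range is limited). The gripper opens to 94 mm and grips with 3 to 60 N. Pads are 16 mm wide; open, the fingers measure 119 mm over their backs; the gripper's body (75 mm by 177 mm) begins 78 mm behind the grasp point.
Start: joints at [1.172, 0.3, 1.521, -0, 1.321, -0.067], TCP at [0.179, 0.52, 0.205] pointing down, gripper open.
Joint ranges: [-3.03, 3.03], [-0.79, 2.21], [0.23, 2.52], [-1.04, 4.18], [0, 3.07], [-2.55, 2.55]. Speed limits (rad/s): [2.22, 2.22, 2.57, 3.14, 3.14, 3.14].

### API

Orientations are given as [roll, pitch, yaw] about the fixed x, y, z axes, in that order (R = Rz(yaw) Ry(pitch) Rx(roll)).
In Python, from station import ctrl gives the robot as it stands.
- The arm moves only by the shell command python3 -m inch 'ROWS' [FORCE]. ROWS is JSON, one flat list of numbers, 7 for each row, row after row: the shift along the tool's x, y, z in cm, then the turn, a rotation vector about the tool's x, y, z in rad, then the opening, from 0 (shut) to 1 (fully open). In form: [tx, ty, tz, wx, wy, wz, claw, tx, ty, tz, wx, wy, wz, claw, ...]. A call has 1 to 20 rows; each row shifts and turns the commanded pose from where the row before left it, along the tool's axes as they then stand; what a row does not reach is not made up. A row lasts 1/8 s, in which the tool goes at most 62.5 mm and 10.7 degrees, less where a joint would pass 70% of its speed; a pose out of reach is approached as far as the arm can. A call is refused whole if a number of a shift passes 6.25 or a number of a turn 0.188, either way. A call with a gripper value outside its range is refused whole. The fingers move at their own pace and stop on an object; FORCE is the grip in N (left out, the last holds). Time passes only in rows, so rows that do not move let the fingers close. It gives the time, the measured TCP pose, the force and the opening at its end, in the units of the state.
- ctrl.get_obs(): the state, without advancing time (a new reading comes with each control period).
- ctrl.camera(name): name is "side" or "top"; returns (picture, depth): 420x560x3 uint8, red, green, blue; 420x560 float32, m along the optical axis (not along the pixel's ray), 0 where there is no reading.
- ctrl.camera_params(name): a dict with "vertical_fov" (degrees; the focal length in pixels is half the picture's height over the tangent of half this angle, whatever the lens; pixels are square), "cx", "cy" (the principal point, pixels), "camera_from_world" (4x4, takes a point from world to camera coordinates). Camera axes: x right, y down, z forward; pixel columns grow to the right and rows downward; lengths in m; the calibration is good to about 2 mm. A picture is of the moment at which its call begins. camera_params takes no time and is no camera call.
- ctrl.hand_in(): hands the job in, once; it reports no verdict.
Trained networks look in the newest picture that a camera, given by its name, has taken for a name from the list of things; names that differ only in an ending like _2 or _b are one class to them, and where a whole thing is asked for, a point or a joint stands for the part that bears it (a point fixed in the world has none). Each returns a list of dicts, best first, with "score" (0 to 1); they miss things now and then, are a little off and sometimes report something else, mostly with a low value. They report only what shows in the picture. A call takes as long as a camera call. They do not tell look-alikes from the thing itself.
- ctrl.spot_in(camera, label): "bbox" ([centre column, centre row, width, height] in pixels, round what is visible of it).
- ctrl.place_of(camera, label): "centre" ([column, row] in pixels: a listed point, or the origin of a listed thing).
The state is a dict: "time_s": time; "qpos": joint angles; "joint_vel": joint speeds; "tau": joint torques, N m; "ee_pos": TCP position; "eef_rot": TCP orientation; "force": force on the tool from outside, world axes, zero at the start; "moment": the same for the moment, N m; "grip_width": finger opening in m.
Only numpy, scipy, OpenCV 4.12 (cv2) and the standard library are available. Lean on these libraries where they do the work, as an engineer would, in place of code of your own. Each camera call takes 0.05 s, during which the arm holds its last target. There are 200 camera calls.

## Working session

There is one attempt and no reset: what is moved stays moved. The work goes in short steps, Python scripts to look and compute and a shell command to move; the robot and the scene stay as the last step left them, time stands still between calls to the robot, and variables do not carry over. Pictures are saved under pics/ and viewed, about 8 in all and at most 12, crops included, and the job is handed in when it is done.

```bash
mkdir -p pics; ls
python3 - <<'E'
from station import ctrl
import cv2,numpy as np
print(ctrl.get_obs())
for n in("side","top"):
    p,d=ctrl.camera(n); cv2.imwrite(f"pics/{n}0.png",p[:,:,::-1]); np.savez(f"{n}0.npz",p=p,d=d)
    print(n,ctrl.camera_params(n))
    for l in("stand","hook_a","hook_b","tray1","tray2","tray3","hook_a_upper","hook_a_lower","hook_b_upper","hook_b_lower","seat"):
        print(l,[(np.round(r["centre"]).tolist(),round(r["score"],2)) for r in ctrl.place_of(n,l)][:5])
E
```

```text
pics
{'time_s': 0.0, 'qpos': array([ 1.17243183e+00,  3.00494417e-01,  1.52160543e+00, -2.75362601e-05,
        1.32071840e+00, -6.65929345e-02]), 'joint_vel': array([ 0.00136506,  0.00154834, -0.00104789,  0.00078499,  0.00052122,
       -0.00068359]), 'tau': array([-4.54082314e-03, -5.31827080e+01, -3.52723968e+01,  7.06325099e-02,
        2.46755633e-02, -4.32681884e-05]), 'ee_pos': array([0.17904255, 0.51974674, 0.20486325]), 'eef_rot': array([-3.14153771e+00,  1.22465436e-03,  1.23903163e+00]), 'force': array([-0.33807676, -0.7387608 ,  0.75230681]), 'moment': array([-0.00660552,  0.01974934,  0.00731261]), 'grip_width': 0.0938925957869408}
side {'vertical_fov': 56.82015124666743, 'cx': 281.0400769138679, 'cy': 210.9412646813891, 'camera_from_world': array([[ 0.99800224, -0.06242581, -0.00972349, -0.5455006 ],
       [-0.04724936, -0.63531481, -0.77080645,  0.21976045],
       [ 0.04194074,  0.769726  , -0.63699519,  1.12816208],
       [ 0.        ,  0.        ,  0.        ,  1.        ]])}
stand [([304.0, 230.0], 0.69)]
hook_a [([262.0, 297.0], 0.59), ([300.0, 166.0], 0.48), (
[... 1436 characters left out ...]
.0, 242.0], 0.64), ([214.0, 190.0], 0.63), ([252.0, 257.0], 0.54), ([218.0, 255.0], 0.53)]
tray1 [([348.0, 241.0], 0.85), ([310.0, 239.0], 0.79), ([384.0, 230.0], 0.78), ([348.0, 181.0], 0.68)]
tray2 [([348.0, 241.0], 0.85), ([310.0, 239.0], 0.79), ([384.0, 230.0], 0.78), ([348.0, 181.0], 0.68)]
tray3 [([348.0, 241.0], 0.85), ([310.0, 239.0], 0.79), ([384.0, 230.0], 0.78), ([348.0, 181.0], 0.68)]
hook_a_upper [([350.0, 182.0], 0.66), ([247.0, 257.0], 0.46), ([213.0, 255.0], 0.4)]
hook_a_lower [([220.0, 197.0], 0.61), ([221.0, 254.0], 0.52), ([252.0, 256.0], 0.52), ([213.0, 190.0], 0.29)]
hook_b_upper [([218.0, 196.0], 0.58)]
hook_b_lower [([222.0, 200.0], 0.58)]
seat [([212.0, 189.0], 0.75)]
```

Run:
```python
import cv2,numpy as np
a=cv2.imread("pics/side0.png");b=cv2.imread("pics/top0.png")
A=cv2.resize(a[110:290,200:360],None,fx=3.3,fy=3.3,interpolation=cv2.INTER_CUBIC)
cv2.imwrite("pics/crop.png",A)
cv2.imwrite("pics/both.png",np.hstack([a[60:,160:460],cv2.resize(b[120:300,150:430],(500,321))[:,:].copy() if 0 else cv2.copyMakeBorder(cv2.resize(b[130:330,170:420],(490,392)),0,-32+0 if 0 else 0,0,0,cv2.BORDER_CONSTANT)[:360]]))
```

```text
(no output)
```

View pics/both.png

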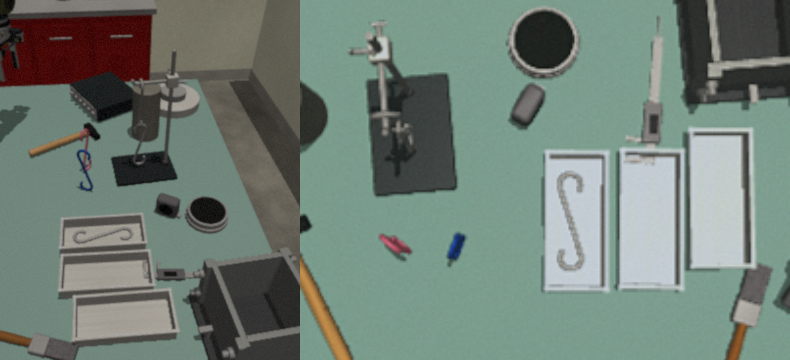

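View pics/crop.png

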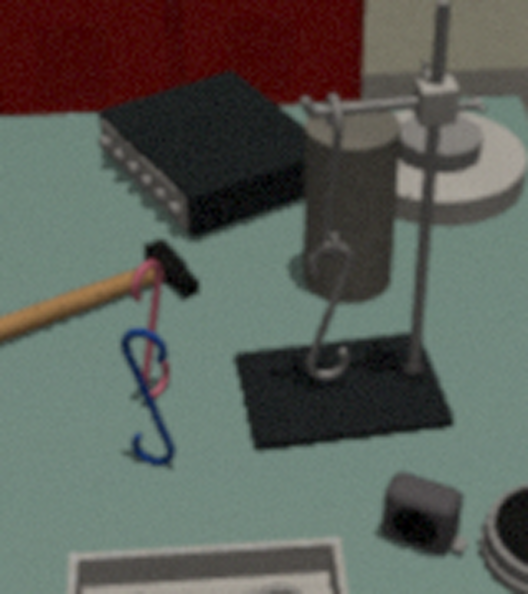

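The left view shows the stand with two steel hooks chained under its arm (crop ~ (335,100)-(330,375), i.e. side px ~(301,141)-(298,222)). The pink one (side ~(246,209)) and blue one (~(245,233)) are look-alikes in front of the mallet. The third steel hook, at top px (308,242), is hook_c in its tray. The steel chain on the stand fits the description. The empty trays are at top (348,241) and (384,230).

```bash
cat > h.py <<'E'
import numpy as np,cv2
from station import ctrl
def K(n):
    c=ctrl.camera_params(n); f=210/np.tan(np.radians(c["vertical_fov"]/2)); return c,f
def proj(n,P):
    c,f=K(n); q=np.c_[np.atleast_2d(P),np.ones(len(np.atleast_2d(P)))]@c["camera_from_world"].T
    return np.c_[f*q[:,0]/q[:,2]+c["cx"],f*q[:,1]/q[:,2]+c["cy"]]
def cloud(n,d):
    c,f=K(n); v,u=np.mgrid[:420,:560]; X=np.stack([(u-c["cx"])/f*d,(v-c["cy"])/f*d,d],-1)
    T=np.linalg.inv(c["camera_from_world"]); W=X@T[:3,:3].T+T[:3,3]; W[d==0]=np.nan; return W
def ray(n,px):
    c,f=K(n);T=np.linalg.inv(c["camera_from_world"]);d=T[:3,:3]@np.array([(px[0]-c["cx"])/f,(px[1]-c["cy"])/f,1]);return T[:3,3],d
def tri(a,b):
    (o,d),(p,e)=ray("side",a),ray("top",b); s=np.linalg.lstsq(np.c_[d,-e],p-o,rcond=None)[0]
    A,B=o+s[0]*d,p+s[1]*e; return (A+B)/2,np.linalg.norm(A-B)
def onz(n,px,z):
    o,d=ray(n,px); return o+d*(z-o[2])/d[2]
E
python3 - <<'E'
from h import *
np.set_printoptions(precision=4,suppress=True)
D={n:np.load(n+"0.npz") for n in("side","top")}
W={n:cloud(n,D[n]["d"]) for n in D}
print("seat",tri((301,140),(212,189)))
# coloured
for n in D:
    p=D[n]["p"].astype(int); r,g,b=p[...,0],p[...,1],p[...,2]
    for nm,m in(("blue",(b>r+50)&(b>g+40)),("pink",(r>g+70)&(b>g+20)&(W[n][...,0]<0.9))):
        w=W[n][m]; w=w[~np.isnan(w[:,0])]; 
        if len(w): print(n,nm,len(w),np.percentile(w,[3,50,97],axis=0))
# high points near stand
w=W["top"].reshape(-1,3); s=w[(w[:,2]>.3)&(w[:,2]<.36)&(abs(w[:,1]-.13)<.2)&(w[:,0]>.4)&(w[:,0]<.95)]
print(len(s)); print(s[np.argsort(s[:,0])][::6])
w2=W["side"].reshape(-1,3); s=w2[(w2[:,2]>.3)&(w2[:,2]<.36)&(abs(w2[:,1]-.13)<.2)&(w2[:,0]>.4)&(w2[:,0]<.95)]
print(len(s)); print(s[np.argsort(s[:,0])][::8])
# base plate: dark, low
g=D["top"]["p"].max(-1); Wt=W["top"]; m=(g<60)&(abs(Wt[...,2]-.012)<.012)&(Wt[...,1]>.03)&(Wt[...,1]<.3)&(Wt[...,0]>.4)&(Wt[...,0]<.8)
n,l,st,_=cv2.connectedComponentsWithStats(m.astype(np.uint8)); k=1+st[1:,4].argmax(); print(cv2.minAreaRect((Wt[l==k][:,:2]*1000).astype(np.float32)),st[k])
# trays
for c in((348,241),(384,230),(308,242)):
    m=(Wt[...,2]>.028)&(Wt[...,2]<.05)&(np.abs(Wt[...,:2]-onz("top",c,.04)[:2])<[.14,.055]).all(-1)
    print(c,onz("top",c,0),cv2.minAreaRect((Wt[m][:,:2]*1000).astype(np.float32)))
E
```

```text
seat (array([0.6193, 0.2041, 0.3387]), np.float64(0.0005185424223674359))
side blue 18 [[0.4317 0.1081 0.005 ]
 [0.4443 0.1153 0.1641]
 [0.4559 0.1194 0.1685]]
top blue 40 [[0.4301 0.1109 0.0087]
 [0.4445 0.1177 0.1618]
 [0.4626 0.1225 0.1727]]
top pink 9 [[0.443  0.2065 0.0703]
 [0.4487 0.2167 0.1677]
 [0.4586 0.2254 0.1733]]
381
[[0.5947 0.2024 0.3442]
 [0.5977 0.1974 0.343 ]
 [0.6029 0.2029 0.3431]
 [0.6092 0.2013 0.3366]
 [0.6142 0.2011 0.3392]
 [0.6171 0.2015 0.3375]
 [0.6192 0.2117 0.3409]
 [0.6197 0.2014 0.3383]
 [0.6203 0.1911 0.3357]
 [0.6213 0.2031 0.3454]
 [0.622  0.1984 0.3414]
 [0.6225 0.1959 0.3009]
 [0.6242 0.2088 0.3437]
 [0.6247 0.1819 0.325 ]
 [0.6262 0.1891 0.3325]
 [0.6285 0.1942 0.3344]
 [0.6331 0.2045 0.3384]
 [0.6367 0.2082 0.3323]
 [0.6423 0.2058 0.3318]
 [0.6464 0.202  0.3402]
 [0.6499 0.2083 0.3347]
 [0.6552 0.2083 0.3355]
 [0.6587 0.2118 0.3309]
 [0.6633 0.2058 0.3361]
 [0.6674 0.2043 0.3287]
 [0.6718 0.2063 0.3344]
 [0.6771 0.2119 0.3346]
 [0.6816 0.2058 0.3401]
 [0.6862 0.2129 0.3295]
 [0.6904 0.2121 0.3362]
 [0.6932 0.2122 0.336 ]
 [0.6951 0.222  0.3256]
[... 1861 characters left out ...]
4 0.2245 0.3485]
 [0.7231 0.2004 0.3456]
 [0.7246 0.1974 0.3216]
 [0.7295 0.2099 0.324 ]
 [0.7384 0.2105 0.3233]
 [0.7454 0.2181 0.3252]
 [0.7499 0.2112 0.3256]]
((602.2332763671875, 232.08010864257812), (58.55015563964844, 54.90360641479492), 51.8038215637207) [213 197  17  24 144]
(348, 241) [ 0.5014 -0.2038  0.    ] ((501.47021484375, -200.39254760742188), (233.9930877685547, 106.13043212890625), 0.02023414336144924)
(384, 230) [ 0.5402 -0.3237  0.    ] ((537.122314453125, -317.3273620605469), (232.3120574951172, 107.13431549072266), 0.7803724408149719)
(308, 242) [ 0.4958 -0.0707  0.    ] ((496.8548583984375, -74.0936050415039), (99.16239166259766, 232.45114135742188), 89.92860412597656)
```

```bash
cat >> h.py <<'E'
th=np.linspace(0,1,40)
def curve():
    up=[]
    a0=np.arctan2(57-62,17.); a1=np.arctan2(52-62,-15.)+2*np.pi
    a=np.linspace(a0,a1,60); up=np.c_[18*np.cos(a),0*a,62+18*np.sin(a)]
    sh=np.linspace([0,0,0],[17,0,57],40); h=np.r_[sh,up]; return np.r_[h,-h*[1,1,1]]/1000
E
cat > fit.py <<'E'
from h import *
from scipy.spatial import cKDTree
from scipy.optimize import least_squares
def pts(W,lo,hi): w=W.reshape(-1,3); w=w[~np.isnan(w[:,0])]; return w[((w>lo)&(w<hi)).all(1)]
def fit(P,x0,s=1.):
    # x=(x,y,z,yaw,tilt about hook y)
    C=curve()
    def res(x):
        c,sn=np.cos(x[3]),np.sin(x[3]); R=np.array([[c,-sn,0],[sn,c,0],[0,0,1]])
        ct,st=np.cos(x[4]),np.sin(x[4]); R=R@np.array([[ct,0,st],[0,1,0],[-st,0,ct]])
        d,_=cKDTree(C@R.T+x[:3]).query(P); return np.r_[np.abs(d-.004),(x[4])*.01]
    return least_squares(res,x0,loss="soft_l1",f_scale=.004)
E
python3 - <<'E'
from fit import *
np.set_printoptions(precision=4,suppress=True)
W={n:cloud(n,np.load(n+"0.npz")["d"]) for n in("side","top")}
for nm,z,yaw,lo,hi in(("b",.107,.1,[.57,.15,.022],[.67,.26,.165]),("a",.259,.1-np.pi/2,[.6,.15,.2],[.645,.255,.322])):
  for ns in(("side",),("top",),("side","top")):
    P=np.vstack([pts(W[n],lo,hi) for n in ns])
    r=fit(P,[.619,.203,z,yaw,0]); print(nm,ns,len(P),r.x,np.median(r.fun))
for nm in("tape","core","caliper"):
    for n in("side","top"):
        for r in ctrl.place_of(n,nm)[:2]: print(nm,n,onz(n,r["centre"],0),round(r["score"],2))
q=np.vstack([pts(W[n],[.6,.17,.322],[.69,.24,.342]) for n in W]); k=abs(q[:,0]-.6215)>.009; print("armfit",np.polyfit(q[k,0]-.62,q[k,1],1))
E
```

```text
b ('side',) 128 [ 0.6197  0.2023  0.1089  0.0884 -0.0005] 0.0009819655659135135
b ('top',) 58 [ 0.6222  0.2017  0.1074 -0.1396 -0.0169] 0.0012740546975292186
b ('side', 'top') 186 [ 0.6202  0.2019  0.1084  0.0451 -0.0027] 0.0011168726285385724
a ('side',) 93 [ 0.6201  0.2029  0.2611 -1.4541  0.0059] 0.0007430418660495071
a ('top',) 28 [ 0.6203  0.2038  0.2634 -1.2864  0.0278] 0.0006500858812323552
a ('side', 'top') 121 [ 0.6203  0.2028  0.2616 -1.417   0.006 ] 0.0008183322435739338
tape side [0.6957 0.0084 0.    ] 0.88
tape top [0.6918 0.0045 0.    ] 0.53
tape top [0.6758 0.2685 0.    ] 0.53
core side [0.6589 0.3806 0.    ] 0.83
core top [0.6572 0.3976 0.    ] 0.58
caliper side [ 0.697  -0.2036 -0.    ] 0.74
caliper top [ 0.7058 -0.1933  0.    ] 0.55
caliper top [0.6707 0.2656 0.    ] 0.5
armfit [0.1045 0.2015]
```

```bash
cat >> h.py <<'E'
from scipy.spatial.transform import Rotation as Ro
def show(R,p,o=None):
    """moves from the present pose to (R,p)"""
    o=o or ctrl.get_obs(); R0=Ro.from_euler("xyz",o["eef_rot"]); R=Ro.from_matrix(R) if not isinstance(R,Ro) else R
    d=(np.array(p)-o["ee_pos"])*100; w=(R0.inv()*R).as_rotvec()
    print("t now %s cm  w %s (%.2f rad)  t after turn %s cm"%(R0.inv().apply(d).round(2),w.round(3),np.linalg.norm(w),R.inv().apply(d).round(2)))
def graspR(hx,hz,tilt,sgn=1):
    """hx,hz hook axes; tool z along hook y (=hz x hx), tilted against shank"""
    hx,hz=np.array(hx,float),np.array(hz,float); hy=np.cross(hz,hx); s=np.radians(16.6)
    sh=np.sin(s)*hx+np.cos(s)*hz; x=np.cos(s)*hx-np.sin(s)*hz
    z=np.cos(tilt)*hy-np.sin(tilt)*sh; x=x*sgn; return np.c_[x,np.cross(z,x),z]
E
python3 - <<'E'
from h import *
show(Ro.from_euler("xyz",[np.pi,0,0]),[.5,.0,.30])
R=graspR([np.cos(.06),np.sin(.06),0],[0,0,1],np.radians(25))
o=dict(eef_rot=[np.pi,0,0],ee_pos=np.array([.5,0,.3])); print(R.round(3)); show(R,[.62,.10,.2],o)
E
```

```text
t now [-38.71  47.27  -9.46] cm  w [-0.     0.     1.239] (1.24 rad)  t after turn [32.09 52.   -9.46] cm
[[ 0.957 -0.233 -0.175]
 [ 0.057 -0.437  0.897]
 [-0.286 -0.869 -0.405]]
t now [ 12. -10.  10.] cm  w [ 1.117 -0.291  0.111] (1.16 rad)  t after turn [14.91  1.51 10.93] cm
```

```bash
python3 -m inch '[0,0,-5,0,0,0,1, 0,0,-4.5,0,0,0,1, -3,3.6,0,0,0,0,1, -3,3.6,0,0,0,0,1, -3,3.6,0,0,0,0,1, -3,3.6,0,0,0,0,1, -3,3.6,0,0,0,0,1, -3,3.6,0,0,0,0,1, -3,3.6,0,0,0,0,1, -3,3.6,0,0,0,0,1, -3,3.6,0,0,0,0,1, -3,3.6,0,0,0,0,1, -3,3.6,0,0,0,0,1, -3,3.7,0,0,0,0,1, -2.7,4,0,0,0,0,1]'
python3 -m inch '[0,0,0,0,0,0.155,1, 0,0,0,0,0,0.155,1, 0,0,0,0,0,0.155,1, 0,0,0,0,0,0.155,1, 0,0,0,0,0,0.155,1, 0,0,0,0,0,0.155,1, 0,0,0,0,0,0.155,0.8, 0,0,0,0,0,0.155,0.6]'
python3 - <<'E'
from h import *
print(ctrl.get_obs()["qpos"].round(3))
show(graspR([np.cos(.06),np.sin(.06),0],[0,0,1],np.radians(25)),[.62,.10,.2])
E
```

```text
time_s: 3.38
ee_pos: [0.5009, -0.0015, 0.3007]
eef_rot: [3.141, -0.0, 1.239]
force: [0.3, 0.3, 0.7]
grip_width: 0.0943
time_s: 4.38
ee_pos: [0.5003, 0.0, 0.3005]
eef_rot: [-3.142, -0.0, -0.006]
force: [-0.3, -0.1, -0.0]
grip_width: 0.0773
[-0.073  0.13   1.507  0.     1.504 -0.067]
t now [ 11.91 -10.07  10.05] cm  w [ 1.116 -0.295  0.106] (1.16 rad)  t after turn [14.9   1.56 10.95] cm
```

```bash
python3 -m inch '[0,0,0,0.14,-0.037,0.013,0.6, 0,0,0,0.14,-0.037,0.013,0.6, 0,0,0,0.14,-0.037,0.013,0.6, 0,0,0,0.14,-0.037,0.013,0.6, 0,0,0,0.14,-0.037,0.013,0.6, 0,0,0,0.14,-0.037,0.013,0.6, 0,0,0,0.14,-0.037,0.013,0.6, 0,0,0,0.14,-0.037,0.013,0.6]'
python3 - <<'E'
from h import *
print(ctrl.get_obs()["qpos"].round(3))
show(graspR([np.cos(.06),np.sin(.06),0],[0,0,1],np.radians(25)),[.62,.10,.2])
E
```

```text
time_s: 5.38
ee_pos: [0.5004, -0.0004, 0.3006]
eef_rot: [-1.998, 0.29, 0.068]
force: [0.4, 0.4, 0.3]
grip_width: 0.0563
[-0.479  0.472  1.446  0.899  1.988 -0.324]
t now [14.96  1.68 10.87] cm  w [-0.007  0.007  0.003] (0.01 rad)  t after turn [14.89  1.56 10.99] cm
```

Run:
```python
from h import *
R=graspR([np.cos(.06),np.sin(.06),0],[0,0,1],np.radians(25)); m=np.array([.620,.202,.107])
show(R,m-.08*R[:,2]); show(R,m+.01*R[:,2])
```

```text
t now [18.23  5.34 15.75] cm  w [-0.007  0.007  0.003] (0.01 rad)  t after turn [18.13  5.18 15.91] cm
t now [18.29  5.4  24.75] cm  w [-0.007  0.007  0.003] (0.01 rad)  t after turn [18.13  5.18 24.91] cm
```

```bash
python3 -m inch '[3,0.9,2.6,0,0,0,0.6, 3,0.9,2.6,0,0,0,0.6, 3,0.9,2.6,0,0,0,0.6, 3,0.9,2.6,0,0,0,0.6, 3,0.9,2.6,0,0,0,0.6, 3.2,0.8,2.7,-0.007,0.007,0.003,0.6, 0,0,0,0,0,0,0.6]'
python3 - <<'E'
from h import *
R=graspR([np.cos(.06),np.sin(.06),0],[0,0,1],np.radians(25)); m=np.array([.620,.202,.107])
print(ctrl.get_obs()["qpos"].round(3)); show(R,m-.08*R[:,2]); show(R,m+.01*R[:,2])
p,d=ctrl.camera("side"); cv2.imwrite("pics/s1.png",cv2.resize(p[100:300,180:420],None,fx=3,fy=3)[:,:,::-1])
E
```

```text
time_s: 6.25
ee_pos: [0.6334, 0.1314, 0.137]
eef_rot: [-2.011, 0.293, 0.062]
force: [-1.0, 0.1, -0.1]
grip_width: 0.0562
[-0.214  0.85   1.229  1.002  1.691 -0.311]
t now [-0.02 -0.17 -0.21] cm  w [ 0.005  0.003 -0.002] (0.01 rad)  t after turn [-0.02 -0.17 -0.21] cm
t now [ 0.01 -0.21  8.79] cm  w [ 0.005  0.003 -0.002] (0.01 rad)  t after turn [-0.02 -0.17  8.79] cm
```

View pics/s1.png

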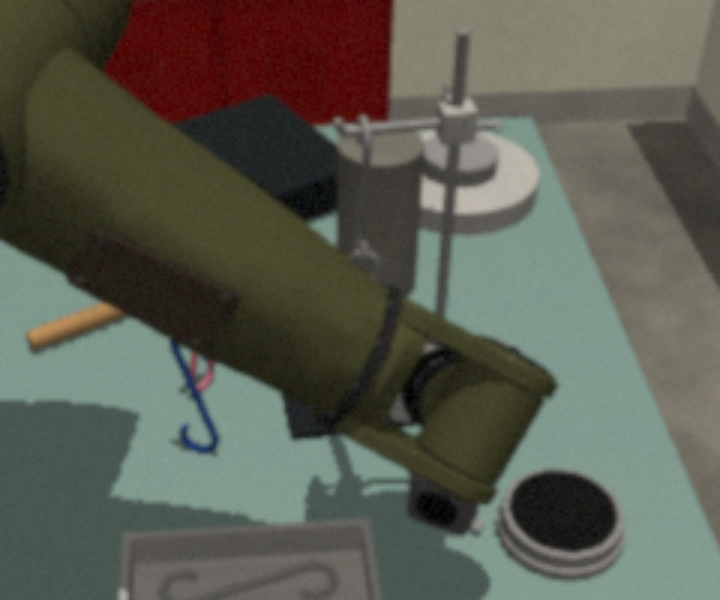

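The side view shows the wrist in front (crop (480,420)), above the tape, and the chain at crop (365,130-280) undisturbed. Nothing has been touched. Next I advance.

```bash
python3 -m inch '[0,-0.05,1.8,0,0,0,0.6, 0,-0.05,1.8,0,0,0,0.6, 0,-0.05,1.8,0,0,0,0.6, 0,0,1.7,0,0,0,0.6, 0,0,1.7,0,0,0,0.6, 0,0,0,0,0,0,0.6]' 35
python3 -m inch '[0,0,0,0,0,0,0.3, 0,0,0,0,0,0,0.2, 0,0,0,0,0,0,0.12, 0,0,0,0,0,0,0, 0,0,0,0,0,0,0, 0,0,0,0,0,0,0, 0,0,0,0,0,0,0]' 35
python3 - <<'E'
from h import *
R=graspR([np.cos(.06),np.sin(.06),0],[0,0,1],np.radians(25)); m=np.array([.620,.202,.107])
show(R,m+.01*R[:,2])
for n in("side","top"):
    p,d=ctrl.camera(n); np.savez(n+"1.npz",p=p,d=d)
    q=p[110:260,230:380] if n=="side" else p[130:280,180:330]
    cv2.imwrite(f"pics/{n}g.png",cv2.resize(q,(400,400))[:,:,::-1])
cv2.imwrite("pics/g.png",np.hstack([cv2.imread("pics/sideg.png"),cv2.imread("pics/topg.png")]))
E
```

```text
time_s: 7.05
ee_pos: [0.6179, 0.2104, 0.104]
eef_rot: [-2.012, 0.291, 0.061]
force: [-0.2, -0.5, 0.1]
grip_width: 0.0564
time_s: 7.92
ee_pos: [0.6186, 0.2092, 0.1046]
eef_rot: [-2.012, 0.289, 0.06]
force: [-0.5, 0.5, 0.1]
grip_width: 0.0069
t now [0.02 0.08 0.24] cm  w [ 0.005 -0.     0.   ] (0.00 rad)  t after turn [0.02 0.08 0.24] cm
```

View pics/g.png

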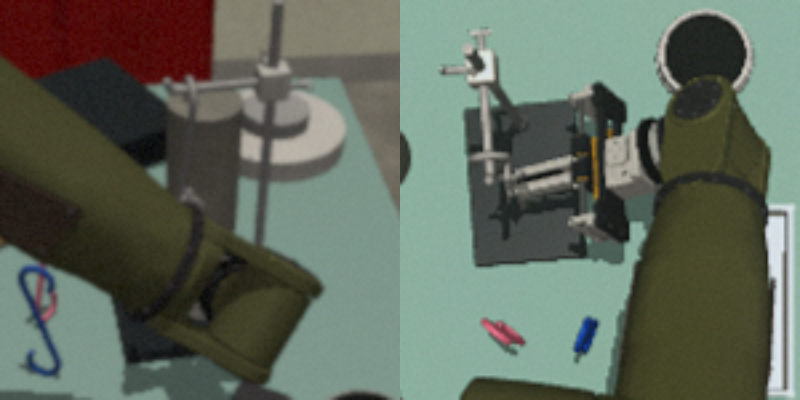

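The gripper reaches hook_b in the top view (right panel (505,185)). The opening is 6.9 mm, so I check that it stays there.

```bash
python3 -m inch '[0,0,0,0,0,0,0, 0,0,0,0,0,0,0]' 45
python3 - <<'E'
from h import *
R=Ro.from_euler("xyz",ctrl.get_obs()["eef_rot"])
for v in([0,0,4],[0,-.2,3.4],[3.5,0,0],[0,-6,0]): print(v,R.inv().apply(v).round(2))
E
```

```text
time_s: 8.28
ee_pos: [0.6186, 0.2092, 0.1046]
eef_rot: [-2.012, 0.289, 0.06]
force: [-0.2, 0.7, 0.3]
grip_width: 0.0067
[0, 0, 4] [-1.14 -3.47 -1.64]
[0, -0.2, 3.4] [-0.98 -2.86 -1.57]
[3.5, 0, 0] [ 3.35 -0.81 -0.61]
[0, -6, 0] [-0.34  2.65 -5.37]
```

```bash
python3 -m inch '[-0.24,-0.72,-0.39,0,0,0,0, -0.24,-0.72,-0.39,0,0,0,0, -0.25,-0.71,-0.39,0,0,0,0, -0.25,-0.71,-0.4,0,0,0,0, 0,0,0,0,0,0,0]'
python3 - <<'E'
from h import *
for n in("side","top"):
    p,d=ctrl.camera(n); np.savez(n+"2.npz",p=p,d=d)
    q=p[110:210,250:350] if n=="side" else p[150:250,190:290]
    cv2.imwrite(f"pics/{n}g.png",cv2.resize(q,(400,400),interpolation=cv2.INTER_CUBIC)[:,:,::-1])
cv2.imwrite("pics/g2.png",np.hstack([cv2.imread("pics/sideg.png"),cv2.imread("pics/topg.png")]))
from fit import *
np.set_printoptions(precision=4,suppress=True)
W={n:cloud(n,np.load(n+"2.npz")["d"]) for n in("side","top")}
P=np.vstack([pts(W[n],[.6,.15,.235],[.645,.255,.322]) for n in W]); r=fit(P,[.62,.203,.26,.1-np.pi/2,0]); print("a",len(P),r.x,np.median(r.fun))
P=np.vstack([pts(W[n],[.57,.17,.1],[.68,.25,.22]) for n in W]); print(len(P),np.percentile(P,[2,98],axis=0))
print(Ro.from_euler("xyz",ctrl.get_obs()["eef_rot"]).inv().apply([4.5*np.cos(.1),4.5*np.sin(.1),.1]).round(2))
E
```

```text
time_s: 8.9
ee_pos: [0.6189, 0.2071, 0.1395]
eef_rot: [-2.012, 0.288, 0.06]
force: [0.1, -0.6, -0.5]
grip_width: 0.0065
a 82 [ 0.6204  0.2031  0.2582 -1.4875 -0.0023] 0.0009329774773007221
166 [[0.6037 0.1715 0.1182]
 [0.6427 0.2141 0.2194]]
[ 4.28 -1.32 -0.43]
```

View pics/g2.png

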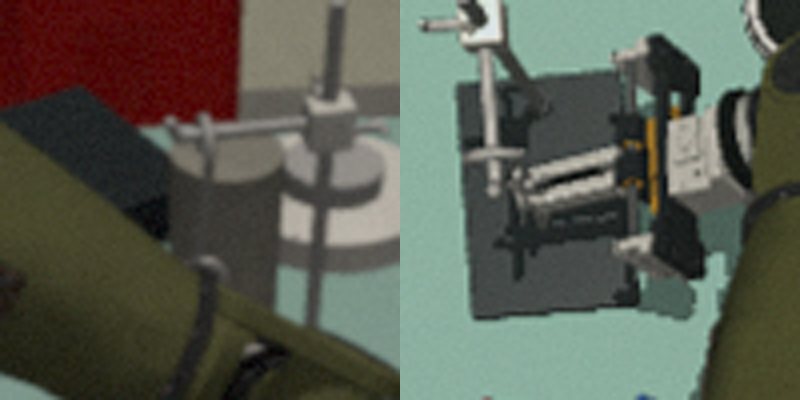

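```bash
python3 -m inch '[0.71,-0.22,-0.07,0,0,0,0, 0.71,-0.22,-0.07,0,0,0,0, 0.71,-0.22,-0.07,0,0,0,0, 0.71,-0.22,-0.07,0,0,0,0, 0.71,-0.22,-0.07,0,0,0,0, 0.73,-0.22,-0.08,0,0,0,0, 0,0,0,0,0,0,0]'
python3 - <<'E'
from fit import *
np.set_printoptions(precision=4,suppress=True)
for n in("side","top"):
    p,d=ctrl.camera(n); np.savez(n+"3.npz",p=p,d=d)
W={n:cloud(n,np.load(n+"3.npz")["d"]) for n in("side","top")}
P=np.vstack([pts(W[n],[.6,.15,.235],[.645,.255,.322]) for n in W]); r=fit(P,[.62,.203,.26,.1-np.pi/2,0]); print("a",len(P),r.x,np.median(r.fun))
P=np.vstack([pts(W[n],[.64,.17,.17],[.70,.25,.24]) for n in W]); print(len(P),np.percentile(P,[2,50,98],axis=0))
print(Ro.from_euler("xyz",ctrl.get_obs()["eef_rot"]).inv().apply([0,-10,2]).round(2), ctrl.get_obs()["moment"])
E
```

```text
time_s: 9.88
ee_pos: [0.6637, 0.2117, 0.1395]
eef_rot: [-2.012, 0.289, 0.06]
force: [0.4, 0.1, -1.7]
grip_width: 0.0066
a 76 [ 0.6205  0.2025  0.2614 -1.4419  0.0011] 0.0008899451491248545
103 [[0.6475 0.1728 0.1705]
 [0.668  0.2047 0.2183]
 [0.6842 0.2113 0.2278]]
[-1.14  2.68 -9.77] [-0.6597  0.0163 -0.0147]
```

```bash
python3 -m inch '[-0.1,0.27,-1,0,0,0,0, -0.2,0.5,-2,0,0,0,0, -0.28,0.63,-2.25,0,0,0,0, -0.28,0.64,-2.26,0,0,0,0, -0.28,0.64,-2.26,0,0,0,0, -0.3,0.6,-2.2,0,0,0,0, 0,0,0,0,0,0,0]'
python3 - <<'E'
from fit import *
np.set_printoptions(precision=4,suppress=True)
o=ctrl.get_obs(); print(o["qpos"].round(3),o["ee_pos"],o["force"])
p,d=ctrl.camera("top"); W=cloud("top",d)
P=pts(W,[.6,.15,.235],[.645,.255,.345]); print(len(P))
q=cv2.resize(p[130:280,190:390],(800,600)); cv2.imwrite("pics/t4.png",q[:,:,::-1])
# lay target: tray at (.5015,-.2005): hook flat
R0=Ro.from_euler("xyz",o["eef_rot"]).as_matrix(); RG=graspR([np.cos(.06),np.sin(.06),0],[0,0,1],np.radians(25)).T
H=R0@RG@Ro.from_euler("z",.06).as_matrix(); print("hook axes now",H)
# desired hook: y down(tool z ~ hook y), hook z along +-x
for s in(1,-1):
    hz=np.array([s,0,0.]); hy=np.array([0,0,-1.]); hx=np.cross(hy,hz); Ht=np.c_[hx,hy,hz]
    R=Ht@H.T@R0; print(s,R[:,2],R[:,0]); show(R,[.5015,-.2005,.25])
E
```

```text
time_s: 10.85
ee_pos: [0.6634, 0.0871, 0.1646]
eef_rot: [-2.012, 0.289, 0.058]
force: [0.4, -0.2, -0.2]
grip_width: 0.0064
[-0.266  0.892  1.08   0.993  1.783 -0.246] [0.6634 0.0871 0.1646] [ 0.362  -0.2326 -0.1843]
112
hook axes now [[ 0.9983 -0.059  -0.0013]
 [ 0.059   0.9982  0.005 ]
 [ 0.001  -0.0051  1.    ]]
1 [-0.405   0.1207 -0.9063] [-0.2857 -0.9583  0.    ]
t now [-19.54   9.09 -26.55] cm  w [-0.771  0.859  1.787] (2.13 rad)  t after turn [32.31 10.19 -4.71] cm
-1 [ 0.405  -0.1207 -0.9063] [0.2857 0.9583 0.    ]
t now [-19.54   9.09 -26.55] cm  w [-1.513 -0.197 -1.379] (2.06 rad)  t after turn [-32.31  -2.94 -10.83] cm
```

View pics/t4.png

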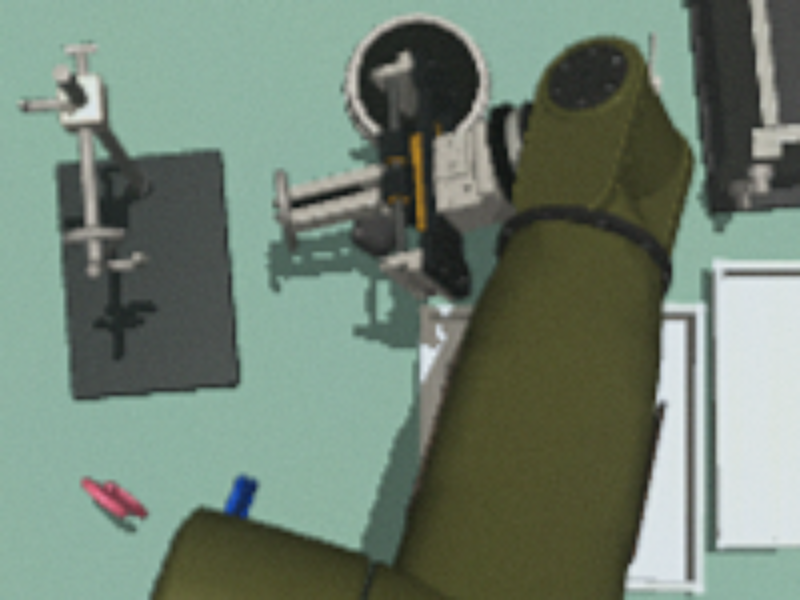

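Hook_b hangs from the fingers at crop (285,210). Hook_a still hangs alone on the stand at (95,240). Next I lift away and turn over the trays.

Run:
```python
from h import *
R=Ro.from_euler("xyz",ctrl.get_obs()["eef_rot"]); show(R,[.5,-.2,.33])
```

```text
t now [-21.96   2.17 -29.76] cm  w [0. 0. 0.] (0.00 rad)  t after turn [-21.96   2.17 -29.76] cm
```

```bash
python3 -m inch '[-2.2,0.2,-3,0,0,0,0, -2.2,0.2,-3,0,0,0,0, -2.2,0.2,-3,0,0,0,0, -2.2,0.2,-3,0,0,0,0, -2.2,0.2,-3,0,0,0,0, -2.2,0.2,-3,0,0,0,0, -2.2,0.2,-3,0,0,0,0, -2.2,0.2,-3,0,0,0,0, -2.2,0.3,-3,0,0,0,0, -2.2,0.3,-2.8,0,0,0,0]' 50
python3 -m inch '[0,0,0,-0.126,-0.016,-0.115,0, 0,0,0,-0.126,-0.016,-0.115,0, 0,0,0,-0.126,-0.016,-0.115,0, 0,0,0,-0.126,-0.016,-0.115,0, 0,0,0,-0.126,-0.016,-0.115,0, 0,0,0,-0.126,-0.016,-0.115,0, 0,0,0,-0.126,-0.016,-0.115,0, 0,0,0,-0.126,-0.016,-0.115,0, 0,0,0,-0.126,-0.016,-0.115,0, 0,0,0,-0.126,-0.016,-0.115,0, 0,0,0,-0.126,-0.016,-0.115,0, 0,0,0,-0.126,-0.016,-0.115,0, 0,0,0,0,0,0,0]'
python3 - <<'E'
from fit import *
np.set_printoptions(precision=4,suppress=True)
o=ctrl.get_obs(); print(o["qpos"].round(3))
n="top"; p,d=ctrl.camera(n); q=cv2.resize(p[120:300,240:480],(800,600)); cv2.imwrite("pics/t5.png",q[:,:,::-1]); np.savez("top5.npz",p=p,d=d)
R0=Ro.from_euler("xyz",[-2.012,.289,.058]).as_matrix(); H=R0@graspR([np.cos(.06),np.sin(.06),0],[0,0,1],np.radians(25)).T@Ro.from_euler("z",.06).as_matrix()
Ht=np.c_[[0,-1,0],[0,0,-1],[-1,0,0]]; Ht[:,0]=np.cross(Ht[:,1],Ht[:,2]); R=Ht@H.T@R0; np.save("Rlay.npy",R)
show(R,[.537,-.317,.15]); print(o["ee_pos"])
E
```

```text
time_s: 12.15
ee_pos: [0.4995, -0.2001, 0.3304]
eef_rot: [-2.012, 0.289, 0.061]
force: [0.6, 0.2, -2.0]
grip_width: 0.0065
time_s: 13.78
ee_pos: [0.4991, -0.1986, 0.33]
eef_rot: [2.704, -0.004, 1.283]
force: [0.6, 0.2, -1.5]
grip_width: 0.0064
[-0.492 -0.052  1.688  0.102  1.08  -1.803]
t now [-10.33  -1.28  19.23] cm  w [-0.    -0.005 -0.003] (0.01 rad)  t after turn [-10.23  -1.31  19.28] cm
[ 0.4991 -0.1986  0.33  ]
```

View pics/t5.png

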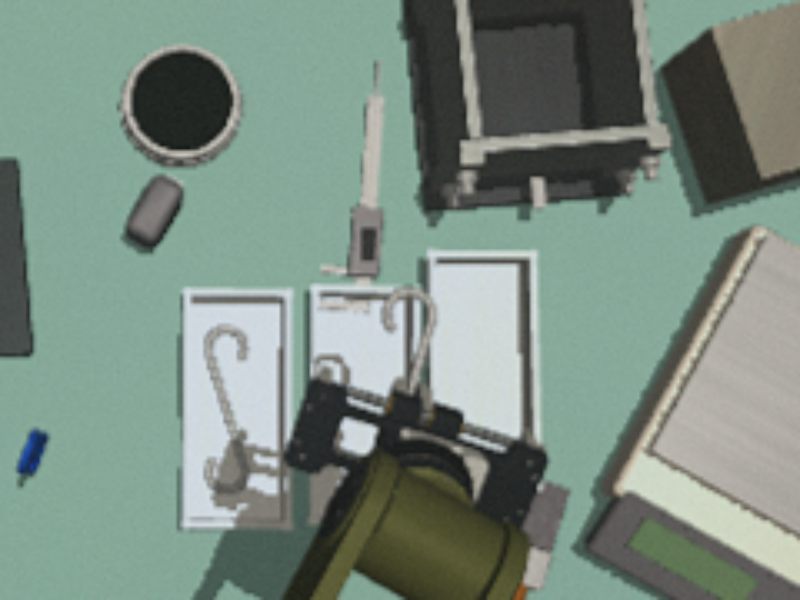

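The held hook lies flat in view: its loop at crop (410,305) and its shank running under the gripper at (415,390). The empty trays are at (360,400) and (485,340). I check its level by depth.

Run:
```python
from fit import *
np.set_printoptions(precision=4,suppress=True)
o=ctrl.get_obs(); W=cloud("top",np.load("top5.npz")["d"])
P=pts(W,[.535,-.28,.2],[.6,-.12,.42]); print(len(P))
P=P[np.argsort(P[:,0])]; print(P[::max(1,len(P)//12)])
m=o["ee_pos"]-.0075*Ro.from_euler("xyz",o["eef_rot"]).as_matrix()[:,2]; print("mid",m)
C=curve(); Ht=np.c_[[0,-1,0],[0,0,-1],[-1,0,0]].astype(float); Ht[:,0]=np.cross(Ht[:,1],Ht[:,2])
def res(x): 
    d,_=cKDTree(C@(Ro.from_rotvec(x[:3]).as_matrix()@Ht).T+m+x[3:]).query(P); return np.r_[abs(d-.004),x[3:]*3,x[:3]*.003]
r=least_squares(res,np.zeros(6),loss="soft_l1",f_scale=.004); print(r.x,np.median(r.fun[:-6]))
```

```text
114
[[ 0.5353 -0.205   0.3457]
 [ 0.5433 -0.2078  0.345 ]
 [ 0.5487 -0.2079  0.3445]
 [ 0.5538 -0.1769  0.3406]
 [ 0.5565 -0.1796  0.3397]
 [ 0.5595 -0.2134  0.3431]
 [ 0.5644 -0.1795  0.3405]
 [ 0.5674 -0.2134  0.343 ]
 [ 0.5703 -0.2087  0.3397]
 [ 0.5732 -0.2064  0.3378]
 [ 0.5755 -0.2109  0.342 ]
 [ 0.5779 -0.1977  0.3419]
 [ 0.5805 -0.1976  0.3428]]
mid [ 0.4965 -0.1982  0.3371]
[-0.0824 -0.0492  0.049   0.0009  0.0003  0.0001] 0.0011258212481555637
```

Run:
```python
from h import *
R=np.load("Rlay.npy"); show(R,[.540,-.3174,.10]); print((R.T@[0,0,-8.9]).round(2))
```

```text
t now [-10.3   -3.12  23.89] cm  w [-0.    -0.005 -0.003] (0.01 rad)  t after turn [-10.18  -3.16  23.94] cm
[ 0.   -3.76  8.07]
```

```bash
python3 -m inch '[-2,1.8,0.9,0,0,0,0, -2,1.8,0.9,0,0,0,0, -2.1,1.8,0.9,0,0,0,0, -2.1,1.8,0.9,0,0,0,0, -2.1,1.7,0.8,0,0,0,0, 0,-1.9,3.2,0,0,0,0, 0,-2,3.3,0,0,0,0, 0,-2,3.3,0,0,0,0, 0,-2,3.3,0,0,0,0, 0,-2,3.3,0,0,0,0, 0,-2.1,3.1,0,0,0,0, 0,0,0,0,0,0,0]'
python3 - <<'E'
from h import *
R=np.load("Rlay.npy"); show(R,[.540,-.3174,.011])
E
```

```text
time_s: 15.32
ee_pos: [0.5402, -0.3178, 0.097]
eef_rot: [2.711, -0.008, 1.281]
force: [0.1, 0.4, -1.8]
grip_width: 0.0068
t now [-0.03 -3.62  7.8 ] cm  w [-0.005 -0.007 -0.004] (0.01 rad)  t after turn [ 0.04 -3.66  7.78] cm
```

```bash
python3 -m inch '[0,-0.7,1.5,0,0,0,0, 0,-0.7,1.5,0,0,0,0, 0,-0.7,1.5,0,0,0,0, 0,-0.5,1.1,0,0,0,0, 0,-0.4,0.9,0,0,0,0, 0,-0.3,0.65,0,0,0,0, 0,-0.3,0.65,0,0,0,0, 0,0,0,0,0,0,0]'
python3 -c "
from h import *
show(np.load('Rlay.npy'),[.540,-.3174,.011])"
```

```text
time_s: 16.32
ee_pos: [0.5412, -0.3184, 0.0136]
eef_rot: [2.705, -0.004, 1.282]
force: [0.2, 0.8, -1.7]
grip_width: 0.0068
t now [ 0.06 -0.24  0.18] cm  w [ 0.001 -0.004 -0.001] (0.00 rad)  t after turn [ 0.06 -0.24  0.18] cm
```

```bash
python3 -m inch '[0,-0.15,0.32,0,0,0,0, 0,0,0,0,0,0,0, 0,0,0,0,0,0,0.1, 0,0,0,0,0,0,0.2, 0,0,0,0,0,0,0.3, 0,0,0,0,0,0,0.3]'
python3 -m inch '[0,0,-1,0,0,0,0.3, 0,0,-2,0,0,0,0.3, 0,0,-3,0,0,0,0.3, 0,0,-5,0,0,0,0.3, 0,0,-5,0,0,0,0.3, -2,4,-4,0,0,0,0.3, -2,4,-4,0,0,0,0.4, 0,0,0,0,0,0,0.4]'
python3 - <<'E'
from fit import *
np.set_printoptions(precision=4,suppress=True)
print(ctrl.get_obs()["qpos"].round(3))
for n in("side","top"):
    p,d=ctrl.camera(n); np.savez(n+"6.npz",p=p,d=d)
    q=p[100:200,240:340] if n=="side" else p[150:300,290:440]
    cv2.imwrite(f"pics/{n}g.png",cv2.resize(q,(400,400),interpolation=cv2.INTER_CUBIC)[:,:,::-1])
cv2.imwrite("pics/g6.png",np.hstack([cv2.imread("pics/sideg.png"),cv2.imread("pics/topg.png")]))
W={n:cloud(n,np.load(n+"6.npz")["d"]) for n in("side","top")}
P=np.vstack([pts(W[n],[.6,.15,.2],[.645,.255,.322]) for n in W]); r=fit(P,[.62,.203,.26,.1-np.pi/2,0]); print("a",len(P),r.x,np.median(r.fun))
P=pts(W["top"],[.44,-.36,.0075],[.635,-.275,.06]); print("b",len(P),np.percentile(P,[2,50,98],axis=0))
E
```

```text
time_s: 17.08
ee_pos: [0.5414, -0.3185, 0.0106]
eef_rot: [2.704, -0.004, 1.282]
force: [0.1, -0.4, -0.2]
grip_width: 0.0279
time_s: 18.08
ee_pos: [0.5024, -0.3512, 0.2665]
eef_rot: [2.698, -0.0, 1.28]
force: [-0.4, 0.0, -1.4]
grip_width: 0.0374
[-0.756  0.171  1.598  0.234  0.983 -2.128]
a 118 [ 0.6202  0.2026  0.2618 -1.4341  0.0112] 0.0009051181261314311
b 327 [[ 0.4531 -0.355   0.0076]
 [ 0.56   -0.3115  0.0097]
 [ 0.6315 -0.2789  0.018 ]]
```

View pics/g6.png

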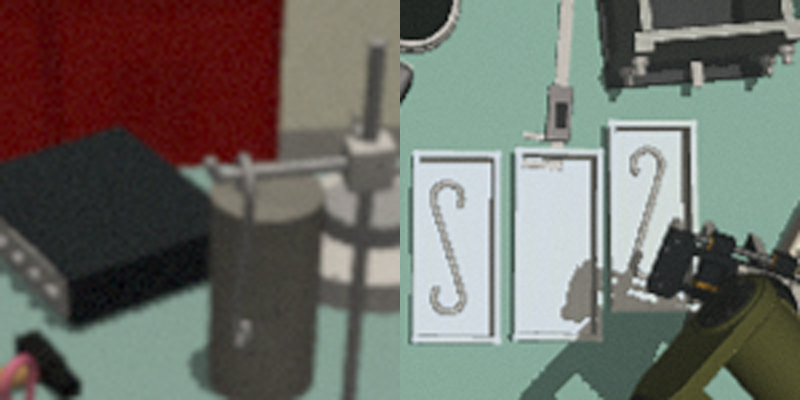

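Left: hook_a hangs at (245,160-340) on the stand. Right: hook_b lies alone in the right tray at (650,205), hook_c is untouched at (448,245), and the middle tray is empty. Now hook_a.

Run:
```python
from h import *
y=-1.45; o=ctrl.get_obs()
show(Ro.from_euler("xyz",o["eef_rot"]),[.42,-.02,.36])
o["ee_pos"]=np.array([.42,-.02,.36])
for s in(1,-1):
    R=graspR([np.cos(y),np.sin(y),0],[0,0,1],np.radians(25),s); print(R.round(2)); show(R,np.array([.620,.2025,.2595])-.09*R[:,2],o)
```

```text
t now [ 29.27 -11.44 -16.1 ] cm  w [0. 0. 0.] (0.00 rad)  t after turn [ 29.27 -11.44 -16.1 ] cm
[[ 0.12 -0.45  0.89]
 [-0.95  0.21  0.23]
 [-0.29 -0.87 -0.41]]
t now [22.76  2.48  8.33] cm  w [0.737 0.926 2.815] (3.05 rad)  t after turn [-15.99   4.3   17.87] cm
[[-0.12  0.45  0.89]
 [ 0.95 -0.21  0.23]
 [ 0.29  0.87 -0.41]]
t now [22.76  2.48  8.33] cm  w [-0.623  0.495 -0.09 ] (0.80 rad)  t after turn [15.99 -4.3  17.87] cm
```

```bash
python3 -m inch '[3,-1.1,-1.6,0,0,0,0.5, 3,-1.1,-1.6,0,0,0,0.5, 3,-1.1,-1.6,0,0,0,0.5, 3,-1.1,-1.6,0,0,0,0.5, 3,-1.2,-1.6,0,0,0,0.5, 3,-1.2,-1.6,0,0,0,0.5, 3,-1.2,-1.6,0,0,0,0.5, 3,-1.2,-1.6,0,0,0,0.5, 3,-1.2,-1.6,0,0,0,0.5, 2.3,-1.1,-1.7,0,0,0,0.5, 0,0,0,-0.125,0.1,-0.018,0.6, 0,0,0,-0.125,0.1,-0.018,0.6, 0,0,0,-0.125,0.1,-0.018,0.6, 0,0,0,-0.125,0.1,-0.018,0.6, 0,0,0,-0.125,0.1,-0.018,0.6, 0,0,0,0,0,0,0.6]'
python3 - <<'E'
from h import *
y=-1.45
R=graspR([np.cos(y),np.sin(y),0],[0,0,1],np.radians(25),-1); show(R,np.array([.620,.2025,.2595])-.09*R[:,2]); show(R,np.array([.620,.2025,.2595])+.0085*R[:,2]); print(ctrl.get_obs()["qpos"].round(3))
E
```

```text
time_s: 20.18
ee_pos: [0.4184, -0.0161, 0.3572]
eef_rot: [2.069, -0.291, 1.66]
force: [0.1, -0.3, -0.3]
grip_width: 0.0567
t now [16.09 -3.2  17.58] cm  w [-0.053  0.026 -0.015] (0.06 rad)  t after turn [15.68 -3.91 17.81] cm
t now [16.35 -2.67 27.42] cm  w [-0.053  0.026 -0.015] (0.06 rad)  t after turn [15.68 -3.91 27.66] cm
[-0.567 -0.616  2.288  1.023  0.856 -2.513]
```

q6 sits near its limit, so I use the half-turned grasp instead (turn +π about tool z).

```bash
python3 -m inch '[0,0,0,0,0,0.185,0.6, 0,0,0,0,0,0.185,0.6, 0,0,0,0,0,0.185,0.6, 0,0,0,0,0,0.185,0.6, 0,0,0,0,0,0.185,0.6, 0,0,0,0,0,0.185,0.6, 0,0,0,0,0,0.185,0.6, 0,0,0,0,0,0.185,0.6, 0,0,0,0,0,0.185,0.6, 0,0,0,0,0,0.185,0.6, 0,0,0,0,0,0.185,0.6, 0,0,0,0,0,0.185,0.6, 0,0,0,0,0,0.185,0.6, 0,0,0,0,0,0.185,0.6, 0,0,0,0,0,0.185,0.6, 0,0,0,0,0,0.185,0.6, 0,0,0,0,0,0.18,0.6, 0,0,0,0,0,0,0.6]'
python3 - <<'E'
from h import *
y=-1.45
R=graspR([np.cos(y),np.sin(y),0],[0,0,1],np.radians(25),1); show(R,np.array([.620,.2025,.2595])-.09*R[:,2]); print(ctrl.get_obs()["qpos"].round(3))
E
```

```text
time_s: 22.42
ee_pos: [0.4192, -0.0152, 0.3591]
eef_rot: [-2.07, 0.287, -1.477]
force: [-0.0, -0.1, -0.4]
grip_width: 0.0562
t now [-15.94   3.26  17.61] cm  w [ 0.055 -0.025 -0.009] (0.06 rad)  t after turn [-15.54   4.09  17.8 ] cm
[-0.562 -0.615  2.283  1.018  0.856  0.632]
```

```bash
python3 -m inch '[-2,0.4,2.2,0.007,-0.003,-0.001,0.6, -2,0.4,2.2,0.007,-0.003,-0.001,0.6, -2,0.4,2.2,0.007,-0.003,-0.001,0.6, -2,0.45,2.2,0.007,-0.003,-0.001,0.6, -2,0.45,2.2,0.007,-0.003,-0.001,0.6, -2,0.5,2.2,0.007,-0.003,-0.001,0.6, -2,0.5,2.2,0.007,-0.003,-0.001,0.6, -1.75,0.5,2.2,0.006,-0.003,-0.001,0.6, 0,0,0,0,0,0,0.6]'
python3 - <<'E'
from h import *
from fit import *
y=-1.45
R=graspR([np.cos(y),np.sin(y),0],[0,0,1],np.radians(25),1); m=np.array([.620,.2025,.2595]);show(R,m-.09*R[:,2]);show(R,m+.0085*R[:,2]); print(ctrl.get_obs()["qpos"].round(3))
p,d=ctrl.camera("side"); W=cloud("side",d)
P=pts(W,[.6,.15,.2],[.645,.255,.322]); r=fit(P,[.62,.203,.26,-1.46,0]); print("a",len(P),r.x,np.median(r.fun))
E
```

```text
time_s: 23.55
ee_pos: [0.5304, 0.1654, 0.31]
eef_rot: [-2.002, 0.291, -1.443]
force: [-0.4, 0.6, -0.2]
grip_width: 0.0563
t now [-1.04  1.11  1.83] cm  w [-0.003  0.007  0.002] (0.01 rad)  t after turn [-1.05  1.11  1.83] cm
t now [-0.97  1.14 11.68] cm  w [-0.003  0.007  0.002] (0.01 rad)  t after turn [-1.05  1.11 11.68] cm
[ 0.218 -0.207  2.193  1.639  0.038  0.233]
a 95 [ 0.62000463  0.20340807  0.26000172 -1.44781498  0.00471915] 0.0006267994164031814
```

```bash
python3 -m inch '[-0.3,0.3,0.4,0,0,0,0.6, -0.3,0.3,0.4,0,0,0,0.6, -0.2,0.3,0.5,0,0,0,0.6, -0.25,0.2,0.5,0,0,0,0.6, 0,0,0,0,0,0,0.6, 0,0,0,0,0,0,0.6]'
python3 - <<'E'
from h import *
y=-1.45
R=graspR([np.cos(y),np.sin(y),0],[0,0,1],np.radians(25),1); m=np.array([.620,.203,.2595]);show(R,m-.09*R[:,2]);show(R,m+.0085*R[:,2]); print(ctrl.get_obs()["qpos"].round(3))
E
```

```text
time_s: 24.35
ee_pos: [0.5371, 0.1757, 0.3023]
eef_rot: [-2.002, 0.294, -1.443]
force: [-0.5, 0.5, -0.2]
grip_width: 0.0565
t now [-0.41  0.55  0.7 ] cm  w [-0.003  0.008 -0.001] (0.01 rad)  t after turn [-0.42  0.54  0.7 ] cm
t now [-0.33  0.58 10.55] cm  w [-0.003  0.008 -0.001] (0.01 rad)  t after turn [-0.42  0.54 10.55] cm
[ 0.244 -0.168  2.183  2.696  0.036 -0.811]
```

```bash
python3 -m inch '[-0.2,0.3,0.3,0,0,0,0.6, -0.2,0.25,0.4,0,0,0,0.6, 0,0,0,0,0,0,0.6, 0,0,0,0,0,0,0.6]'
python3 - <<'E'
from h import *
y=-1.45
R=graspR([np.cos(y),np.sin(y),0],[0,0,1],np.radians(25),1); m=np.array([.620,.203,.2595]);show(R,m+.0085*R[:,2]); print(ctrl.get_obs()["qpos"].round(3))
E
```

```text
time_s: 24.85
ee_pos: [0.5404, 0.1824, 0.2959]
eef_rot: [-2.002, 0.295, -1.443]
force: [-0.5, -0.2, -0.1]
grip_width: 0.0568
t now [0.08 0.03 9.84] cm  w [-0.003  0.008 -0.002] (0.01 rad)  t after turn [-0.01 -0.    9.84] cm
[ 0.261 -0.144  2.179  3.152  0.053 -1.258]
```

Aligned and past the singular spot (q4 3.15, q6 −1.26). I go forward in small steps.

```bash
python3 -m inch '[0,0,1,0,0,0,0.6, 0,0,1,0,0,0,0.6, 0,0,1.3,0,0,0,0.6, 0,0,1.3,0,0,0,0.6, 0,0,1.3,0,0,0,0.6, 0,0,1.3,0,0,0,0.6, 0,0,1.3,0,0,0,0.6, 0.05,0.05,1.3,0,0,0,0.6, 0,0,0,0,0,0,0.6]' 35
python3 - <<'E'
from h import *
from fit import *
y=-1.45
R=graspR([np.cos(y),np.sin(y),0],[0,0,1],np.radians(25),1); m=np.array([.620,.203,.2595]);show(R,m+.0085*R[:,2]); print(ctrl.get_obs()["qpos"].round(3))
p,d=ctrl.camera("side"); W=cloud("side",d)
P=pts(W,[.6,.15,.28],[.645,.255,.35]); print(len(P),np.median(P,0)); q=cv2.resize(p[110:210,230:350],(720,600),interpolation=cv2.INTER_CUBIC); cv2.imwrite("pics/s7.png",q[:,:,::-1])
E
```

```text
time_s: 25.98
ee_pos: [0.6275, 0.2053, 0.255]
eef_rot: [-2.003, 0.295, -1.443]
force: [-0.7, -0.2, -0.1]
grip_width: 0.0565
t now [ 0.01 -0.1  -0.05] cm  w [-0.002  0.008 -0.002] (0.01 rad)  t after turn [ 0.01 -0.1  -0.05] cm
[ 0.261  0.138  2.009  3.142  0.163 -1.248]
122 [0.61927465 0.19809587 0.33071489]
```

View pics/s7.png

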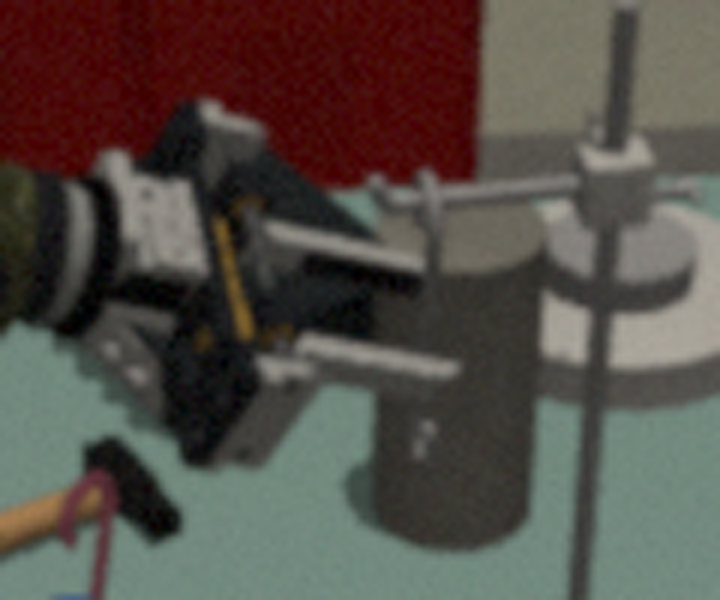

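The two fingers at (450,370) and (420,270) straddle hook_a's shank at (430,320). Closing.

```bash
python3 -m inch '[0,0,0,0,0,0,0.3, 0,0,0,0,0,0,0.2, 0,0,0,0,0,0,0.12, 0,0,0,0,0,0,0, 0,0,0,0,0,0,0, 0,0,0,0,0,0,0, 0,0,0,0,0,0,0, 0,0,0,0,0,0,0]' 50
python3 - <<'E'
from h import *
o=ctrl.get_obs();R=Ro.from_euler("xyz",o["eef_rot"]); print(o["moment"])
for v in([0,0,1.8],[-8*np.cos(.105),-8*np.sin(.105),0]): print(v,R.inv().apply(v).round(2))
E
```

```text
time_s: 27.02
ee_pos: [0.6271, 0.2053, 0.2558]
eef_rot: [-2.002, 0.295, -1.443]
force: [-1.1, -0.1, 0.4]
grip_width: 0.0068
[-0.13934516  0.43336986  0.03783334]
[0, 0, 1.8] [-0.52 -1.56 -0.72]
[np.float64(-7.955940501987979), np.float64(-0.8384573506310599), 0] [-0.17  3.39 -7.24]
```

```bash
python3 -m inch '[-0.17,-0.52,-0.24,0,0,0,0, -0.17,-0.52,-0.24,0,0,0,0, -0.18,-0.52,-0.24,0,0,0,0, 0,0,0,0,0,0,0]'
python3 - <<'E'
from fit import *
np.set_printoptions(precision=4,suppress=True)
p,d=ctrl.camera("side"); W=cloud("side",d)
P=pts(W,[.605,.16,.3],[.635,.25,.4]); P=P[np.argsort(-P[:,2])]; print(len(P),P[:10])
P=pts(W,[.57,.16,.335],[.603,.25,.4]); print(np.percentile(P,[2,50,98],axis=0))
E
```

```text
time_s: 27.52
ee_pos: [0.6272, 0.2053, 0.2745]
eef_rot: [-2.001, 0.295, -1.443]
force: [-0.9, 0.0, 0.1]
grip_width: 0.0064
105 [[0.6204 0.1959 0.3649]
 [0.6186 0.2049 0.3633]
 [0.6215 0.2056 0.3628]
 [0.6183 0.2019 0.3618]
 [0.6172 0.191  0.3615]
 [0.6206 0.1965 0.3615]
 [0.6168 0.1865 0.3609]
 [0.6164 0.2103 0.3605]
 [0.6181 0.199  0.3603]
 [0.623  0.1931 0.3602]]
[[0.591  0.1949 0.3353]
 [0.5958 0.1972 0.3413]
 [0.6008 0.2015 0.3453]]
```

```bash
python3 -m inch '[-0.02,0.34,-0.72,0,0,0,0, -0.02,0.34,-0.72,0,0,0,0, -0.02,0.34,-0.72,0,0,0,0, -0.02,0.34,-0.72,0,0,0,0, -0.02,0.34,-0.72,0,0,0,0, -0.02,0.34,-0.73,0,0,0,0, -0.02,0.34,-0.73,0,0,0,0, -0.02,0.34,-0.73,0,0,0,0, -0.01,0.34,-0.72,0,0,0,0, -0.01,0.34,-0.72,0,0,0,0, 0,0,0,0,0,0,0]'
python3 - <<'E'
from h import *
o=ctrl.get_obs(); print(o["qpos"].round(3))
R0=Ro.from_euler("xyz",o["eef_rot"]); show(R0,[.44,.0,.36])
y=-1.45; Hx=np.array([np.cos(y),np.sin(y),0]);H=np.c_[Hx,np.cross([0,0,1],Hx),[0,0,1.]]
for s in(1,-1):
    hz=np.array([s,0,0.]); hy=np.array([0,0,-1.]); Ht=np.c_[np.cross(hy,hz),hy,hz]
    R=Ht@H.T@R0.as_matrix(); print(s,R[:,2].round(2),R[:,0].round(2)); show(R,[.5015,-.2005,.25]); np.save(f"RA{s}.npy",R)
E
```

```text
time_s: 28.95
ee_pos: [0.5472, 0.197, 0.2738]
eef_rot: [-2.002, 0.295, -1.443]
force: [1.2, -0.4, -0.6]
grip_width: 0.0067
[ 0.299 -0.075  2.178  3.422  0.125 -1.511]
t now [ 14.88  -6.8  -17.6 ] cm  w [0. 0. 0.] (0.00 rad)  t after turn [ 14.88  -6.8  -17.6 ] cm
1 [-0.4   0.13 -0.91] [-0.29 -0.96 -0.01]
t now [ 37.85  -4.18 -12.49] cm  w [-1.473  0.452  0.325] (1.57 rad)  t after turn [39.37 -7.41 -1.1 ] cm
-1 [ 0.4  -0.13 -0.91] [ 0.29  0.96 -0.01]
t now [ 37.85  -4.18 -12.49] cm  w [-0.768 -0.936 -2.806] (3.06 rad)  t after turn [-39.34   5.41   5.42] cm
```

```bash
python3 -m inch '[-0.7,-2.2,-1,0,0,0,0, -0.7,-2.2,-1,0,0,0,0, 1.6,-0.2,-1.6,0,0,0,0, 1.6,-0.2,-1.6,0,0,0,0, 1.6,-0.2,-1.6,0,0,0,0, 1.6,-0.2,-1.6,0,0,0,0, 1.6,-0.3,-1.6,0,0,0,0, 1.6,-0.3,-1.6,0,0,0,0, 1.6,-0.3,-1.6,0,0,0,0, 1.6,-0.3,-1.5,0,0,0,0, 1.6,-0.3,-1.5,0,0,0,0, 1.6,-0.3,-1.4,0,0,0,0, 0,0,0,0,0,0,0]'
python3 - <<'E'
from h import *
o=ctrl.get_obs(); print(o["qpos"].round(3))
for s in(1,-1): show(np.load(f"RA{s}.npy"),[.5,-.2,.3])
E
```

```text
time_s: 30.58
ee_pos: [0.4372, 0.0913, 0.3031]
eef_rot: [-1.928, 0.231, -1.532]
force: [-0.9, 0.7, -0.5]
grip_width: 0.0064
[ 1.240e-01 -5.340e-01  2.453e+00  3.676e+00  1.000e-03 -1.860e+00]
t now [28.64 -7.81  2.58] cm  w [-1.583  0.37   0.248] (1.64 rad)  t after turn [ 26.05 -13.19  -5.96] cm
t now [28.64 -7.81  2.58] cm  w [-0.62  -1.098 -2.82 ] (3.09 rad)  t after turn [-26.04  12.93   6.52] cm
```

```bash
python3 -m inch '[0,0,0,-0.16,0.037,0.025,0, 0,0,0,-0.16,0.037,0.025,0, 0,0,0,-0.16,0.037,0.025,0, 0,0,0,-0.16,0.037,0.025,0, 0,0,0,-0.16,0.037,0.025,0, 0,0,0,0,0,0,0, 0,0,0,0,0,0,0]'
python3 - <<'E'
from h import *
o=ctrl.get_obs(); print(o["qpos"].round(3))
for s in(1,-1): show(np.load(f"RA{s}.npy"),[.5,-.2,.3])
E
```

```text
time_s: 31.45
ee_pos: [0.4701, 0.1193, 0.074]
eef_rot: [-2.467, 0.258, -1.707]
force: [-0.2, -0.8, 0.2]
grip_width: 0.0064
[ 1.740e-01  1.030e-01  2.324e+00  4.182e+00  1.000e-03 -2.211e+00]
t now [ 24.43 -24.33 -18.71] cm  w [-1.079  0.281  0.133] (1.12 rad)  t after turn [ 29.52  -1.45 -25.79] cm
t now [ 24.43 -24.33 -18.71] cm  w [0.481 0.343 3.081] (3.14 rad)  t after turn [-29.83  20.43 -15.22] cm
```

The wrist ran into q5=0 / q4's limit and the tool sank to z=0.074. I check the surroundings before backing out.

Run:
```python
from fit import *
np.set_printoptions(precision=3,suppress=True)
o=ctrl.get_obs(); R=Ro.from_euler("xyz",o["eef_rot"]); print(R.as_matrix(),o["moment"])
im=[]
for n in("side","top"):
    p,d=ctrl.camera(n); W=cloud(n,d); q=p.astype(int); r,g,b=q[...,0],q[...,1],q[...,2]
    for nm,m in(("blue",(b>r+50)&(b>g+40)),("pink",(r>g+70)&(b>g+20)&(W[...,0]<0.9))):
        w=W[m]; w=w[~np.isnan(w[:,0])]; print(n,nm,len(w),np.percentile(w,[3,50,97],axis=0) if len(w) else "")
    c=p[150:270,180:300] if n=="side" else p[190:310,180:300]; im.append(cv2.resize(c,(400,400),interpolation=cv2.INTER_CUBIC))
cv2.imwrite("pics/e8.png",np.hstack(im)[:,:,::-1])
Rm=R.as_matrix(); RA=np.load("RA1.npy"); Ht=np.c_[[0,1,0],[0,0,-1],[1,0,0]].astype(float); Ht[:,0]=np.cross(Ht[:,1],Ht[:,2])
Rt=RA.T@Ht; H=Rm@Rt; print("hook ends", (o["ee_pos"]-.0085*Rm[:,2]+ (curve()@H.T))[[0,39,99,100,139,199]])
show(Ro.from_euler("xyz",[-1.928,.231,-1.532]),[.437,.091,.303])
```

```text
[[-0.132 -0.752  0.646]
 [-0.958  0.264  0.112]
 [-0.255 -0.604 -0.755]] [-0.052  0.549 -0.006]
side blue 12 [[0.44  0.139 0.003]
 [0.455 0.157 0.007]
 [0.459 0.181 0.01 ]]
side pink 0 
top blue 133 [[ 0.391  0.135 -0.002]
 [ 0.423  0.232  0.009]
 [ 0.462  0.285  0.18 ]]
top pink 84 [[0.428 0.224 0.001]
 [0.448 0.298 0.008]
 [0.47  0.382 0.017]]
hook ends [[0.465 0.118 0.08 ]
 [0.489 0.102 0.132]
 [0.487 0.134 0.127]
 [0.465 0.118 0.08 ]
 [0.44  0.135 0.029]
 [0.442 0.103 0.034]]
t now [ -2.69 -12.07 -19.69] cm  w [ 0.494 -0.123 -0.123] (0.52 rad)  t after turn [ -2.6  -20.21 -11.2 ] cm
```

View pics/e8.png

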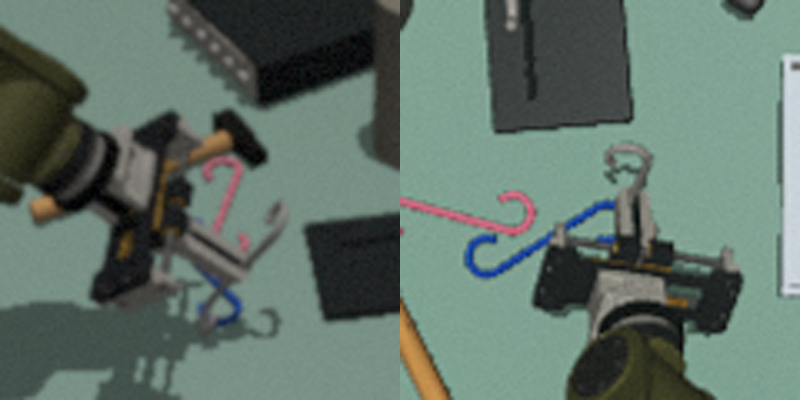

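Left/right views: the blue and pink look-alikes (right panel (540,240) and (470,210)) have been knocked flat onto the bench. They aren't on the bystander list, but I'll report it. Hook_a is still gripped at (630,165). I back up and out.

```bash
python3 -m inch '[-0.33,-1.5,-2.4,0.062,-0.015,-0.015,0, -0.33,-1.7,-2.3,0.062,-0.015,-0.015,0, -0.33,-1.9,-2.2,0.062,-0.015,-0.015,0, -0.33,-2,-2.1,0.062,-0.015,-0.015,0, -0.33,-2.1,-2,0.062,-0.015,-0.015,0, -0.33,-2.3,-1.9,0.062,-0.015,-0.015,0, -0.33,-2.5,-1.7,0.062,-0.015,-0.015,0, -0.33,-2.5,-1.5,0.062,-0.015,-0.015,0, 0,0,0,0,0,0,0]' 60
python3 - <<'E'
from h import *
np.set_printoptions(precision=3,suppress=True)
o=ctrl.get_obs(); print(o["qpos"].round(3),Ro.from_euler("xyz",o["eef_rot"]).as_matrix())
for n in("top",):
    p,d=ctrl.camera(n); W=cloud(n,d); q=p.astype(int); r,g,b=q[...,0],q[...,1],q[...,2]
    for nm,m in(("blue",(b>r+50)&(b>g+40)),("pink",(r>g+70)&(b>g+20)&(W[...,0]<0.9))):
        w=W[m]; w=w[~np.isnan(w[:,0])]; print(n,nm,len(w),np.percentile(w,[3,50,97],axis=0) if len(w) else "")
    for l in("mallet","tape","brush"): print(l,[(onz(n,r["centre"],0),round(r["score"],2)) for r in ctrl.place_of(n,l)[:1]])
for s in(1,-1): show(np.load(f"RA{s}.npy"),[.5,-.2,.3])
E
```

```text
time_s: 32.67
ee_pos: [0.4412, 0.0893, 0.3055]
eef_rot: [-1.927, 0.231, -1.538]
force: [0.0, -0.1, -1.1]
grip_width: 0.0064
[ 0.119 -0.525  2.443  4.062  0.001 -2.245] [[ 0.032 -0.356  0.934]
 [-0.973  0.203  0.111]
 [-0.229 -0.912 -0.34 ]]
top blue 159 [[ 0.391  0.134 -0.001]
 [ 0.427  0.209  0.008]
 [ 0.462  0.284  0.015]]
top pink 84 [[0.428 0.224 0.001]
 [0.45  0.298 0.009]
 [0.47  0.383 0.016]]
mallet [(array([0.36, 0.36, 0.  ]), 0.58)]
tape [(array([0.685, 0.004, 0.   ]), 0.51)]
brush [(array([ 0.341, -0.353,  0.   ]), 0.97)]
t now [28.41 -7.77  2.32] cm  w [-1.579  0.366  0.242] (1.64 rad)  t after turn [ 26.   -12.74  -5.84] cm
t now [28.41 -7.77  2.32] cm  w [-0.613 -1.092 -2.828] (3.09 rad)  t after turn [-26.    12.55   6.26] cm
```

```bash
python3 -m inch '[0,0,0.3,0,0,-0.18,0, 0,0,0.3,0,0,-0.18,0, 0,0,0.3,0,0,-0.18,0, 0,0,0.3,0,0,-0.18,0, 0,0,0.3,0,0,-0.18,0, 0,0,0.3,0,0,-0.18,0]'
python3 - <<'E'
from h import *
o=ctrl.get_obs(); print(o["qpos"].round(3))
for s in(1,-1): show(np.load(f"RA{s}.npy"),[.5,-.2,.3])
E
```

```text
time_s: 33.62
ee_pos: [0.4572, 0.092, 0.2966]
eef_rot: [-2.052, -0.72, -1.122]
force: [0.0, 0.3, -2.0]
grip_width: 0.0061
[ 0.124 -0.451  2.422  3.283  0.046 -2.49 ]
t now [21.39 20.31  0.68] cm  w [-1.645 -0.484  1.019] (1.99 rad)  t after turn [ 26.68 -11.21  -5.76] cm
t now [21.39 20.31  0.68] cm  w [ 0.003 -0.989 -1.923] (2.16 rad)  t after turn [-26.69  11.49   5.15] cm
```

```bash
python3 -m inch '[0,0,0.2,0,0,-0.18,0, 0,0,0.2,0,0,-0.18,0, 0,0,0.2,0,0,-0.18,0, 0,0,0.2,0,0,-0.18,0, 0,0,0.2,0,0,-0.18,0, 0,0,0.2,0,0,-0.18,0, 0,0,0.2,0,0,-0.18,0, 0,0,0.2,0,0,-0.18,0, 0,0,0,0,0,-0.18,0, 0,0,0,0,0,-0.18,0, 0,0,0,0,0,-0.18,0, 0,0,0,0,0,0,0]'
python3 - <<'E'
from h import *
o=ctrl.get_obs(); print(o["qpos"].round(3))
for s in(1,-1): show(np.load(f"RA{s}.npy"),[.5,-.2,.3])
E
```

```text
time_s: 35.12
ee_pos: [0.4653, 0.0815, 0.307]
eef_rot: [1.975, -0.366, 1.553]
force: [-0.7, -0.7, -0.3]
grip_width: 0.0061
[ 0.052 -0.455  2.386  1.349  0.078 -2.554]
t now [-26.47  10.21  -0.04] cm  w [ 0.646  2.058 -2.107] (3.02 rad)  t after turn [ 25.93 -10.66  -4.35] cm
t now [-26.47  10.21  -0.04] cm  w [ 0.67  -0.464 -0.077] (0.82 rad)  t after turn [-25.92  10.07   5.63] cm
```

```bash
python3 -m inch '[0,0,0,0.06,-0.04,0.03,0, 0,0,0,0.06,-0.04,0.03,0, 0,0,0,0.1,-0.07,0,0, 0,0,0,0,0,0,0]'
python3 - <<'E'
from h import *
o=ctrl.get_obs(); print(o["qpos"].round(3))
show(np.load(f"RA-1.npy"),[.5,-.2,.3])
E
```

```text
time_s: 35.62
ee_pos: [0.4653, 0.0965, 0.3092]
eef_rot: [2.066, -0.385, 1.548]
force: [-0.5, -0.4, -1.1]
grip_width: 0.0061
[ 0.075 -0.45   2.329  0.553  0.175 -1.731]
t now [-27.75  10.98  -1.22] cm  w [ 0.579 -0.475 -0.071] (0.75 rad)  t after turn [-27.35  10.38   6.02] cm
```

Freed (q4 0.55, q5 0.18, q6 −1.73). Next I finish the turn and travel to the tray.

```bash
python3 -m inch '[0,0,0,0.115,-0.095,-0.014,0, 0,0,0,0.115,-0.095,-0.014,0, 0,0,0,0.115,-0.095,-0.014,0, 0,0,0,0.115,-0.095,-0.014,0, 0,0,0,0.115,-0.095,-0.014,0, 0,0,0,0,0,0,0]'
python3 - <<'E'
from h import *
o=ctrl.get_obs(); print(o["qpos"].round(3))
show(np.load(f"RA-1.npy"),[.505,-.2,.25])
E
```

```text
time_s: 36.38
ee_pos: [0.4647, 0.107, 0.3067]
eef_rot: [2.648, -0.059, 1.327]
force: [-0.2, -0.3, -1.6]
grip_width: 0.0063
[ 0.251 -0.196  1.883 -0.214  1.    -0.987]
t now [-29.11   8.1    8.84] cm  w [ 0.058 -0.082  0.016] (0.10 rad)  t after turn [-28.16   9.14  10.69] cm
```

```bash
python3 -m inch '[-2.4,0.7,0.7,0.006,-0.008,0.002,0, -2.4,0.7,0.7,0.006,-0.008,0.002,0, -2.4,0.7,0.7,0.006,-0.008,0.002,0, -2.4,0.7,0.8,0.006,-0.008,0.002,0, -2.4,0.7,0.8,0.006,-0.008,0.002,0, -2.4,0.7,0.8,0.006,-0.008,0.002,0, -2.4,0.7,0.8,0.006,-0.008,0.002,0, -2.4,0.7,0.8,0.006,-0.008,0.002,0, -2.4,0.7,0.9,0.006,-0.008,0.002,0, -2.4,0.7,0.9,0.004,-0.008,0.002,0, -2.4,0.7,0.9,0,0,0,0, -2.2,0.8,1,0,0,0,0, 0,0,0,0,0,0,0]'
python3 - <<'E'
from fit import *
np.set_printoptions(precision=4,suppress=True)
o=ctrl.get_obs(); print(o["qpos"].round(3)); show(np.load("RA-1.npy"),[.505,-.2,.25])
p,d=ctrl.camera("top"); W=cloud("top",d); cv2.imwrite("pics/t9.png",cv2.resize(p[120:300,240:480],(800,600))[:,:,::-1])
m=o["ee_pos"]-.0085*Ro.from_euler("xyz",o["eef_rot"]).as_matrix()[:,2]; print("mid",m)
P=pts(W,m+[.035,-.06,-.06],m+[.11,.07,.06]); C=curve(); Ht=np.c_[[0,1,0],[0,0,-1],[-1,0,0]].astype(float); Ht[:,0]=np.cross(Ht[:,1],Ht[:,2])
def res(x):
    d,_=cKDTree(C@(Ro.from_rotvec(x[:3]).as_matrix()@Ht).T+m+x[3:]).query(P); return np.r_[abs(d-.004),x[3:]*3,x[:3]*.003]
r=least_squares(res,np.zeros(6),loss="soft_l1",f_scale=.004); print(len(P),r.x,np.median(r.fun[:-6]))
print(P[np.argsort(P[:,0])][::max(1,len(P)//8)])
E
```

```text
time_s: 38.0
ee_pos: [0.5007, -0.2028, 0.2511]
eef_rot: [2.701, 0.004, 1.267]
force: [0.0, 0.1, -0.0]
grip_width: 0.0066
[-0.49  -0.     1.819  0.097  0.891 -1.803]
t now [0.39 0.25 0.24] cm  w [ 0.007  0.001 -0.009] (0.01 rad)  t after turn [0.39 0.25 0.24] cm
mid [ 0.4973 -0.2016  0.2588]
99 [ 0.06   -0.1313  0.0455 -0.0006 -0.      0.    ] 0.0011571162045265863
[[ 0.5329 -0.2097  0.2688]
 [ 0.5435 -0.1846  0.2696]
 [ 0.5493 -0.1794  0.2668]
 [ 0.5549 -0.1822  0.2666]
 [ 0.5605 -0.1793  0.2667]
 [ 0.5661 -0.182   0.2677]
 [ 0.5694 -0.1909  0.2639]
 [ 0.5724 -0.2129  0.2663]
 [ 0.5772 -0.2035  0.2727]]
```

View pics/t9.png

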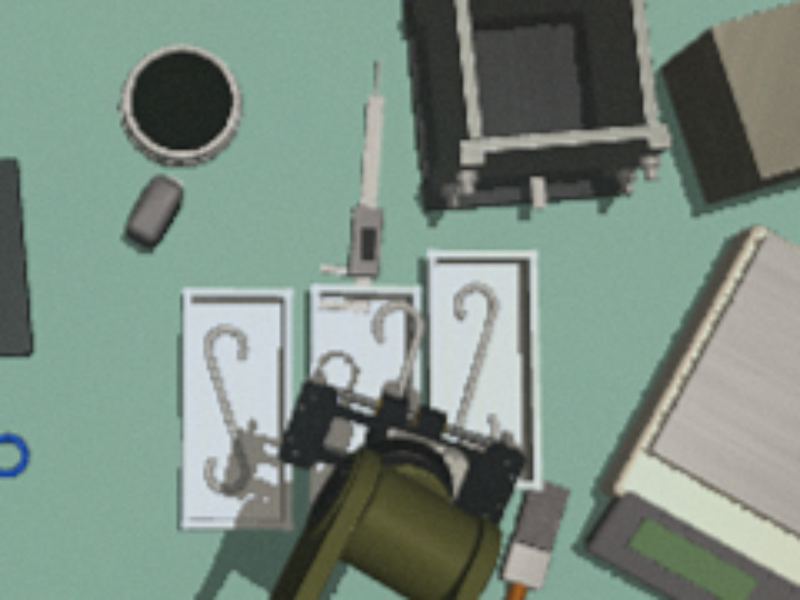

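Hook_a is held over the middle tray, its loop at crop (400,315). Hook_b lies in the right tray at (475,350), and hook_c, the tape, caliper and brush are unchanged. The far end is ~5 mm high, which is acceptable. Lowering.

```bash
python3 -m inch '[0.1,-0.8,2,0,0,0,0, 0.1,-0.8,2.3,0,0,0,0, 0.1,-1.1,2.4,0,0,0,0, 0.1,-1.1,2.4,0,0,0,0, 0,-1.1,2.4,0,0,0,0, 0,-1.1,2.3,0,0,0,0, 0,-0.8,1.6,0,0,0,0, 0,-0.6,1.3,0,0,0,0, 0,-0.4,0.9,0,0,0,0, 0,0,0,0,0,0,0]'
python3 - <<'E'
from h import *
show(np.load("RA-1.npy"),[.505,-.2,.012])
E
```

```text
time_s: 39.3
ee_pos: [0.5055, -0.2012, 0.0595]
eef_rot: [2.703, 0.007, 1.267]
force: [-0.4, -0.4, -1.0]
grip_width: 0.0064
t now [ 0.13 -2.09  4.26] cm  w [ 0.005  0.004 -0.007] (0.01 rad)  t after turn [ 0.13 -2.07  4.27] cm
```

```bash
python3 -m inch '[0.1,-0.5,1,0,0,0,0, 0,-0.4,0.9,0,0,0,0, 0,-0.4,0.8,0,0,0,0, 0,-0.3,0.6,0,0,0,0, 0,-0.25,0.5,0,0,0,0, 0,-0.2,0.4,0,0,0,0, 0,0,0,0,0,0,0, 0,0,0,0,0,0,0]'
```

```text
time_s: 40.3
ee_pos: [0.5052, -0.2007, 0.0132]
eef_rot: [2.703, 0.008, 1.267]
force: [-0.1, -0.6, -1.7]
grip_width: 0.0062
```

```bash
python3 -m inch '[0,-0.1,0.2,0,0,0,0, 0,0,0,0,0,0,0, 0,0,0,0,0,0,0.1, 0,0,0,0,0,0,0.2, 0,0,0,0,0,0,0.3, 0,0,0,0,0,0,0.3]'
python3 -m inch '[0,0,-1,0,0,0,0.3, 0,0,-2,0,0,0,0.3, 0,0,-3,0,0,0,0.3, 0,0,-4,0,0,0,0.3, 0,0,-4,0,0,0,0.3, 0,0,-4,0,0,0,0.3, 3,0,-4,0,0,0,0.3, 4,0,-4,0,0,0,0.3, 4,0,-3,0,0,0,0.3, 4,0,0,0,0,0,0.3, 0,0,0,0,0,0,0.3]'
python3 - <<'E'
from fit import *
np.set_printoptions(precision=3,suppress=True)
p,d=ctrl.camera("top"); p0=np.load("top0.npz")["p"]
S=p[120:300,150:390]; cv2.imwrite("pics/f.png",cv2.resize(S,(800,600))[:,:,::-1])
W=cloud("top",d)
for nm,c in(("a",(.5015,-.2005)),("b",(.537,-.317))):
    sub=(np.abs(W[...,:2]-c)<[.098,.038]).all(-1)&(p.max(-1)<190); P=W[sub]; print(nm,len(P),np.percentile(P,[2,50,98],axis=0),P.mean(0)-[*c,0])
for l in("core","cap","mallet","caliper","tape","brush"):
    print(l,[(onz("top",r["centre"],0)[:2],round(r["score"],2)) for r in ctrl.place_of("top",l)[:1]])
# shift of mallet region by template match
for nm,(r0,r1,c0,c1) in dict(mallet=(240,310,60,200),brush=(260,320,370,430),caliper=(130,210,335,365)).items():
    t=p0[r0:r1,c0:c1]; m=cv2.matchTemplate(p[r0-15:r1+15,max(c0-15,0):c1+15],t,cv2.TM_CCOEFF_NORMED); _,v,_,l=cv2.minMaxLoc(m); print(nm,v,l)
E
```

```text
time_s: 41.05
ee_pos: [0.5051, -0.2007, 0.0108]
eef_rot: [2.703, 0.008, 1.267]
force: [-0.2, -0.4, 0.5]
grip_width: 0.0282
time_s: 42.42
ee_pos: [0.4329, -0.0168, 0.2727]
eef_rot: [2.702, 0.008, 1.271]
force: [-0.3, -0.7, -0.1]
grip_width: 0.0285
a 266 [[ 0.419 -0.219 -0.001]
 [ 0.506 -0.197  0.011]
 [ 0.597 -0.175  0.019]] [0.003 0.004 0.01 ]
b 273 [[ 0.46  -0.339 -0.002]
 [ 0.54  -0.317  0.01 ]
 [ 0.622 -0.296  0.018]] [0.003 0.    0.009]
core [(array([0.668, 0.402]), 0.7)]
cap [(array([ 0.793, -0.018]), 0.58)]
mallet [(array([0.364, 0.372]), 0.84)]
caliper [(array([ 0.701, -0.197]), 0.96)]
tape [(array([0.683, 0.012]), 0.47)]
brush []
mallet 0.9880431890487671 (15, 15)
brush 0.9969503879547119 (15, 15)
caliper 0.9950556755065918 (15, 15)
```

View pics/f.png

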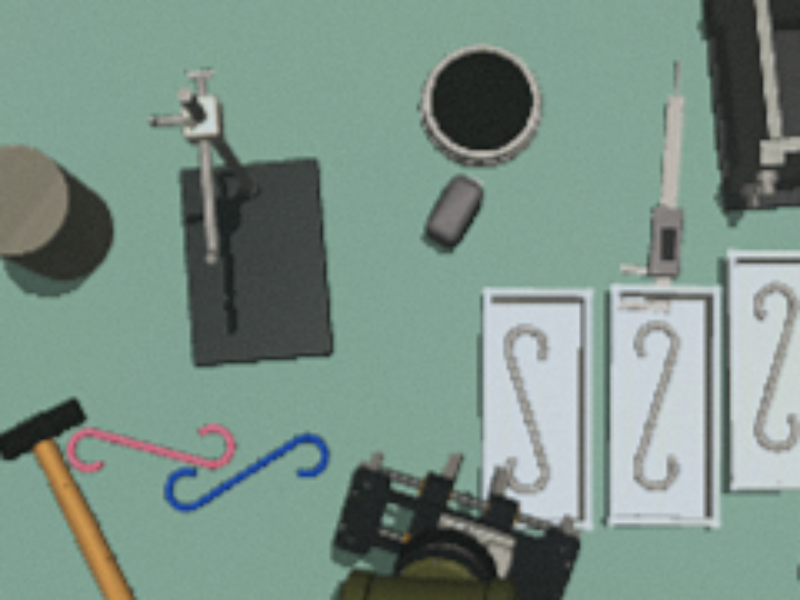

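The middle tray (660,405) and the right tray (775,365) each hold one steel hook lying flat and centred. Hook_c (525,405) and all bystanders are in place, the stand is empty, and the gripper is clear. Handing in.

```bash
python3 -c "
from station import ctrl
print(ctrl.hand_in())"
```

```text
the job is handed in; nothing more can be done
None
```

Both hooks are laid in the empty trays and I handed the job in at about 42.5 s. No verdict was reported.

**What I did:** I unhooked hook_b by lifting it 35 mm, moving it away from the robot and drawing it off sideways. I laid it in the right-hand tray while hook_a stayed on the stand. I then slid hook_a off the stand's arm and laid it in the middle tray.

**Last checks:**
- **Hooks:** the final top picture shows each hook lying flat and alone, its middle within about 5 mm of the tray centre. Nothing stands more than about 20 mm high.
- **Bystanders:** image matching showed no shift of the mallet, brush or caliper. Hook_c, the tape, core and cap look unmoved in the picture. The network did not find the brush in the last frame and its positions scattered by about 10 mm for some things.
- **Robot:** the gripper was empty and clear of everything.

**What went wrong:**
- **Look-alikes knocked over:** while carrying hook_a the wrist ran into its joint limits and the tool sank to 74 mm. It knocked the blue and pink look-alikes over. They now lie on the bench, the pink one close to the mallet. They are not on the bystander list.
- **Last joint's limit:** the last joint read -2.554 for a moment while I freed the wrist, and its stated range is -2.55. I can't tell whether that counts as passing it.

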